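Refit the tongued cover of the fridge's backup power box

TASK

Close the battery pocket of the backup power box: take the cover plate that has a tongue, tilt it so that its tongue goes in under the box's overhanging lip, and turn it down until it lies flat and fully home in the pocket. Then slide the latch bolt all the way over the cover and let go, leaving the spare blank plate and all other loose things on the bench where they are.

Things in the scene. Friction and masses are not known exactly. Their poses are not given: they have to be found in the camera images.
- box: White power box, fixed to the bench, level. Origin on its underside below the pocket's centre; +x runs from the lip end to the latch end, z up. Body x -94 to 156 mm, y -62 to 62, up to z 40; on top a pocket for the cover with walls up to z 46.
- pocket (a point): Centre of the pocket floor, 40 mm above the box's underside; axes as the box's. The pocket spans x -72 to 72 mm, y -42 to 42. A seated cover has its origin here (about 2 mm of play each way) and its axes along the box's, tongue at -x.
- lip_edge (a point): Middle of the lower free edge of the aluminium lip at the box's -x end: 58 mm from the pocket centre, 9 mm above the pocket floor. The lip is 6 mm thick, runs across the full width and overhangs the pocket's end by 14 mm; the tongue goes under it.
- cheek_top (a point): Point midway between the tops of two upright white cheeks at the pocket's +x end (inner face at x 72 mm, 14 mm thick, |y| 18 to 62), 54 mm above the pocket floor. They stop the cover from going in level or nearly so: it goes in tilted about 25 to 35 degrees, tongue end low. The latch bolt runs in the gap between them.
- cover: The cover, loose, flat on the bench: white plate with a black upright rib. Origin at the underside, mid length; z up through the rib, x from tongue to tail. Plate x -50 to 70 mm, y -40 to 40, 5 thick; tongue x -70 to -50, y -30 to 30, 4 thick (140 overall). 0.15 to 0.31 kg.
- rib_top (a point): Middle of the top of the cover's grip rib, 47 mm above the cover's underside at its origin. The rib is 12 mm thick along the cover's x and 50 mm long along its y, and stands 42 mm above the plate. In the pocket, open the fingers only a little to release: lip and cheeks stand 58 and 72 mm from the rib's centre.
- tongue (a point): Middle of the tongue's end edge at the underside, 70 mm from the cover's origin along its -x.
- latch (a joint): Slide of the steel latch bolt, m: 0 drawn back, 0.030 fully home over the cover (it moves along the box's -x, towards the lip). Starts at 0 to 0.006, clear of the pocket; stays where left; about 2 N to move. Bolt 24 mm wide, underside 8 mm above the pocket floor, nose at box x = 80 mm minus the travel: it passes only over a flat cover.
- latch_stem (a point): Top of the bolt's upright steel stem (12 mm diameter), on its axis: box x = 138 mm minus the travel, y 0, 104 mm above the box's underside. The stem is free for about 50 mm below this point: pinch or push it there.
- blank: Spare blank plate: like the cover with the same rib but 100 x 80 x 5 mm and no tongue; does not belong on this box. Loose; origin at the centre of the underside. It and the cover swap places from one start to the next.
- pills: Loose white pill jar, 48 mm diameter, 75 mm high, origin under its centre.
- carton: Loose paper carton 50 x 90 x 35 mm, origin under its centre.
- tape: Loose roll of white tape, 64 mm diameter, 22 mm high, origin under its centre.
- saline: Loose clear bottle, 60 mm diameter, 110 mm high, origin under its centre.
- pot: Loose steel pot, 70 mm diameter, 60 mm high, origin under its centre.
- dish: Loose white tray 200 x 120 x 30 mm, origin under its centre.
Not all that is in view belongs to the job. What is shaped like the cover but green or pink is not meant.

How it is judged:
By the outcome, as a careful person would: the job done as asked, in the order asked, and still so for the second after the job is handed in, with the robot touching nothing.
It also fails if it takes over 51 s, if anything falls off the work surface, if the arm or the gripper's body presses on something with over 40 N, if the wrist force passes 120 N, or if a joint passes its speed limit or range.

ROBOT

A 7-joint arm with a two-finger parallel gripper is mounted at the origin on the work surface. World frame = base frame: x ahead of the robot, y to its left, z up, the work surface at z = 0. Lengths are in m, angles in rad, forces in N, time in s.
With the tool pointing down it reaches from about 0.425 to 0.875 m from the base axis. Payload 4.7 kg.
Tool frame: the origin (TCP) lies midway between the tips of the shut fingers; the grasp point (between the pads) lies 19 mm behind it; z points along the fingers, y is the direction in which the jaws open and shut (so a half turn about z gives the same grasp; the last joint's range is limited). The gripper opens to 87 mm and grips with 3 to 60 N. Pads are 19 mm wide; open, the fingers measure 117 mm over their backs; the gripper's body (75 mm by 190 mm) begins 51 mm behind the grasp point.
Start: joints at [1.143, 0.321, -0.07, 1.45, 0.023, 1.371, -0.057], TCP at [0.278, -0.588, 0.223] pointing down, gripper open.
Joint ranges: [-2.86, 2.86], [-0.3, 2.09], [-1.38, 1.24], [0.06, 2.45], [-1.56, 4.7], [0.09, 2.05], [-2.69, 2.69]. Speed limits (rad/s): [2.57, 2.57, 3.14, 3.14, 3.14, 3.14, 3.14].

INTERFACE

Orientations are given as a rotation vector (axis times angle).
In Python, from bench import ctrl, optics gives the robot as it stands. The module is installed in compiled form; this text tells all that it offers.
- The arm moves only by the tool step_arm, never from a script. Its argument "deltas" is a list of rows, each a list of 7 numbers: the turn, a rotation vector about the tool's x, y, z in degrees, then the shift along the tool's x, y, z in mm, then the finger opening in mm, from 0 to 87. A call has exactly 8 rows; each row is the pose to reach, as a shift and turn from the pose commanded when the call began, along the tool's axes at that moment; what a row does not reach only later rows make up. A row lasts 1/8 s, in which the tool goes at most 62.5 mm and 10.7 degrees, less where a joint would pass 70% of its speed; a pose out of reach is approached as far as the arm can. A call with a gripper value outside its range is refused whole. The fingers move at their own pace and stop on an object; "newtons" is the grip in N (left out, the last holds). Time passes only in rows, so rows that repeat a pose let the fingers close, or fill a call up. It gives the time, the measured TCP pose, the force and the opening at its end, in the units of the state.
- ctrl.get_state(): the state, without advancing time (a new reading comes with each control period).
- optics.get_image(name): name is "side" or "top" or "wrist"; returns the picture (400x640x3 uint8, red, green, blue); there is no depth.
- optics.get_calibration(name): a dict with "K" (3x3 intrinsics, pixels), "k1" (the pictures are not rectified: a ray, as slopes to the right and down, at radius r is drawn at 1 + k1 r^2 times it, then the intrinsics apply), "R" (3x3) and "t" (3): a world point X has camera coordinates R X + t. Camera axes: x right, y down, z forward; pixel columns grow to the right and rows downward; lengths in m; the calibration is good to about 2 mm. A picture is of the moment at which its call begins: read the wrist's pose just before it. get_calibration takes no time and is no camera call; for the wrist camera it gives the pose at the moment of the call.
- ctrl.close_job(): hands the job in, once; it reports no verdict.
The state is a dict: "time": time; "joint_positions": joint angles; "qd": joint speeds; "joint_torque": joint torques, N m; "position": TCP position; "tool_rot": TCP orientation; "ft_force": force on the tool from outside, world axes, zero at the start; "torque": the same for the moment, N m; "grip_width": opening from 0.0 (shut) to 1.0 (fully open).
Only numpy, scipy, OpenCV 4.12 (cv2) and the standard library are available. Lean on these libraries where they do the work, as an engineer would, in place of code of your own. Each camera call takes 0.05 s, during which the arm holds its last target.

## Working session

There is one attempt and no reset: what is moved stays moved. The work goes in short steps, Python scripts to look and compute and a tool call to move; the robot and the scene stay as the last step left them, time stands still between calls to the robot, and variables do not carry over. Pictures are saved under pics/ and viewed, and the job is handed in when it is done.

Besides the shell and the picture viewer there is one more tool, called after "Request:" as a command line: name --pt "numbers of a row" for each row, then --argument value for the rest. step_arm: Moves the arm, as the interface text tells. Its arguments: {"type":"object","properties":{"deltas":{"type":"array"},"newtons":{"type":"number"}},"required":["deltas"]}

```bash
mkdir -p pics; python3 - <<'E'
from bench import ctrl, optics
import cv2
s=ctrl.get_state(); print({k:(s[k]) for k in ['time','position','tool_rot','ft_force','grip_width']})
for n in ['side','top','wrist']:
    c=optics.get_calibration(n); print(n,c)
    cv2.imwrite(f'pics/{n}0.png',optics.get_image(n)[:,:,::-1])
E
```

```text
{'time': 0.0, 'position': array([ 0.27762809, -0.58715168,  0.22149019]), 'tool_rot': array([-3.06355080e+00, -6.87925644e-01,  8.24954733e-04]), 'ft_force': array([ 0.1969712 , -0.41842198,  0.88663186]), 'grip_width': 1.0038285587592048}
side {'K': array([[463.56996562,   0.        , 328.43067752],
       [  0.        , 463.56996562, 199.26657627],
       [  0.        ,   0.        ,   1.        ]]), 'k1': 0.04596035190936748, 'R': array([[ 0.97615409, -0.21620787, -0.0194256 ],
       [-0.16378405, -0.6748141 , -0.71958371],
       [ 0.14247099,  0.70560619, -0.69413394]]), 't': array([-0.51284418,  0.09365929,  1.64288607])}
top {'K': array([[482.02076788,   0.        , 319.2656103 ],
       [  0.        , 482.02076788, 193.49927479],
       [  0.        ,   0.        ,   1.        ]]), 'k1': -0.1311138263414423, 'R': array([[-0.02781467, -0.99959213, -0.00647363],
       [-0.98189008,  0.02853504, -0.18729022],
       [ 0.18739855,  0.00114698, -0.98228329]]), 't': array([-0.05256896,  0.53504952,  1.52460722])}
wrist {'K': array([[313.72852403,   0.        , 319.84597005],
       [  0.        , 313.72852403, 201.70932117],
       [  0.        ,   0.        ,   1.        ]]), 'k1': -0.028837064037357803, 'R': array([[ 4.27847120e-01, -9.03850937e-01, -5.70166374e-04],
       [-8.63737289e-01, -4.09044593e-01,  2.94347441e-01],
       [-2.66279434e-01, -1.25443231e-01, -9.55698310e-01]]), 't': array([-0.6511574 , -0.03506875,  0.39106107])}
```

View pics/side0.png

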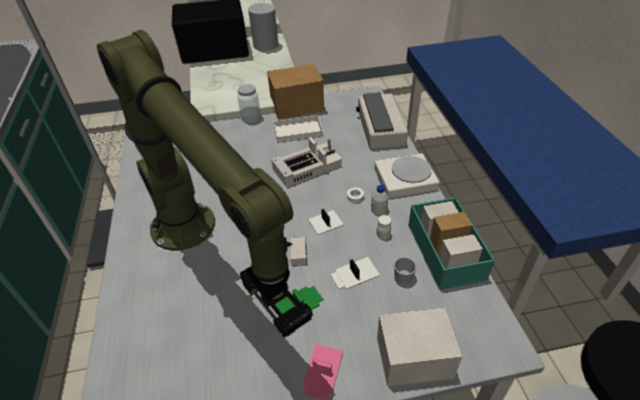

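View pics/top0.png

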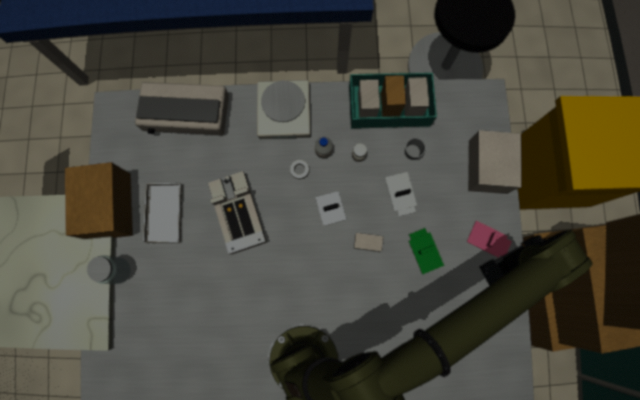

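View pics/wrist0.png

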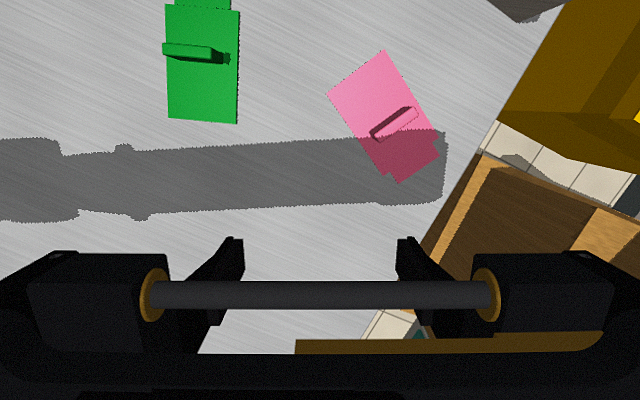

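The side view has the box around (305,160), the tongued cover at (355,272) and the blank at (325,220). In the top view the box is at (237,215), the cover at (402,195) with its tongue towards the robot, and the blank at (331,208). Next I'll enlarge those areas.

```bash
python3 - <<'E'
import cv2
a=cv2.imread('pics/top0.png')
cv2.imwrite('pics/top_box.png',cv2.resize(a[160:260,190:290],None,fx=6,fy=6,interpolation=cv2.INTER_CUBIC))
cv2.imwrite('pics/top_cov.png',cv2.resize(a[160:230,360:460],None,fx=8,fy=8,interpolation=cv2.INTER_CUBIC))
b=cv2.imread('pics/side0.png')
cv2.imwrite('pics/side_box.png',cv2.resize(b[125:195,260:350],None,fx=8,fy=8,interpolation=cv2.INTER_CUBIC))
cv2.imwrite('pics/side_cov.png',cv2.resize(b[240:300,310:400],None,fx=8,fy=8,interpolation=cv2.INTER_CUBIC))
E
```

```text
(no output)
```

View pics/top_box.png

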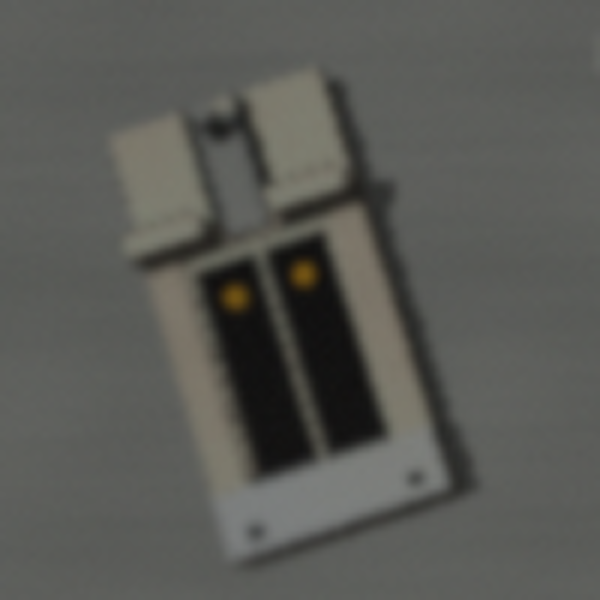

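View pics/top_cov.png

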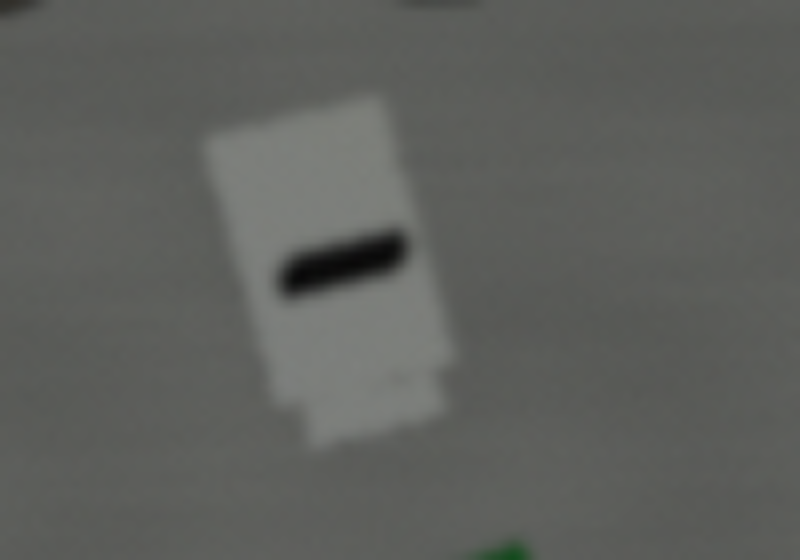

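View pics/side_box.png

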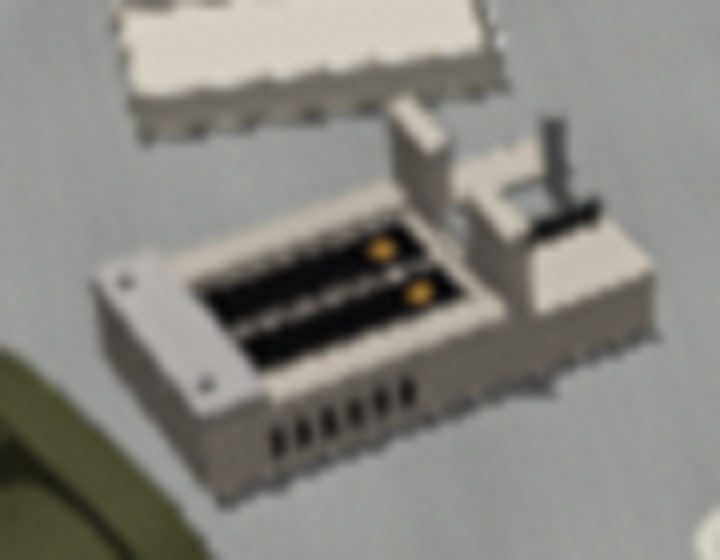

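View pics/side_cov.png

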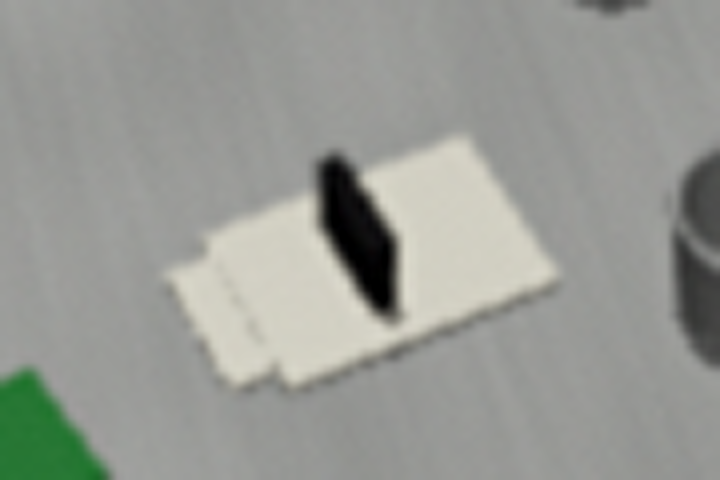

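```bash
cat > h.py <<'E'
import numpy as np, cv2
from scipy.optimize import least_squares
from scipy.spatial.transform import Rotation as Rt
def proj(c,X):
    X=np.atleast_2d(X)@np.array(c['R']).T+c['t']; s=X[:,:2]/X[:,2:]; r2=(s**2).sum(1,keepdims=True)
    s=s*(1+c['k1']*r2); return s*[c['K'][0,0],c['K'][1,1]]+[c['K'][0,2],c['K'][1,2]]
def ray(c,px):
    s0=(np.array(px,float)-[c['K'][0,2],c['K'][1,2]])/[c['K'][0,0],c['K'][1,1]]; s=s0.copy()
    for _ in range(10): s=s0/(1+c['k1']*(s@s))
    R=np.array(c['R']); o=-R.T@c['t']; d=R.T@np.array([s[0],s[1],1]); return o,d
def plane(c,px,z):
    o,d=ray(c,px); return o+d*(z-o[2])/d[2]
def fit(obs,init,z0=0):
    # obs: list of (calib, px, local point mm)
    def f(p):
        cs,sn=np.cos(p[2]),np.sin(p[2]); out=[]
        for c,px,l in obs:
            l=np.array(l)/1000; out.append(proj(c,[p[0]+cs*l[0]-sn*l[1],p[1]+sn*l[0]+cs*l[1],z0+l[2]])[0]-px)
        return np.concatenate(out)
    r=least_squares(f,init,loss='soft_l1'); return r.x, f(r.x).reshape(-1,2)
def crop(px,off,sc): return np.array(off)+(np.array(px)+.5)/sc-.5
E
python3 - <<'E'
from h import *
from bench import optics
T=optics.get_calibration('top'); S=optics.get_calibration('side')
def run(tp,sp,to,so,ts,ss,init):
    ot=[(T,crop(p,to,ts),l) for p,l in tp]; os=[(S,crop(p,so,ss),l) for p,l in sp]
    for n,o in (('top',ot),('side',os),('both',ot+os)):
        x,r=fit(o,init); print(n,np.round(x[:2],4),np.degrees(x[2]).round(2)); 
    print(r.round(1).tolist())
run([((232,563),(-94,62,55)),((452,490),(-94,-62,55)),((212,490),(-58,62,55)),((428,432),(-58,-62,55))],
 [((95,280),(-94,62,55)),((150,248),(-58,62,55)),((200,412),(-94,-62,55)),((262,387),(-58,-62,55)),((220,503),(-94,-62,0)),((655,335),(156,-62,0))],
 (190,160),(260,125),6,8,[.6,.2,.3])
run([((205,135),(70,40,5)),((383,95),(70,-40,5)),((275,405),(-50,40,5)),((455,360),(-50,-40,5)),((315,448),(-70,30,4)),((447,408),(-70,-30,4))],
 [((465,135),(70,40,5)),((560,275),(70,-40,5)),((205,238),(-50,40,5)),((290,390),(-50,-40,5)),((168,272),(-70,30,4)),((235,388),(-70,-30,4))],
 (360,160),(310,240),8,8,[.6,-.2,.3])
E
```

```text
top [0.4542 0.1966] 15.75
side [0.4542 0.2002] 17.32
both [0.454  0.1986] 16.9
[[-0.4, -0.2], [-0.3, -0.1], [-0.2, 1.3], [0.3, -1.1], [-0.7, -0.7], [0.7, 0.3], [-0.2, 0.8], [0.7, 0.7], [-1.5, 0.2], [0.4, -0.2]]
top [ 0.5347 -0.3454] 12.0
side [ 0.5343 -0.3421] 12.66
both [ 0.5344 -0.3438] 12.32
[[-0.9, 0.1], [-0.6, -0.4], [-0.2, 0.3], [0.1, 0.2], [-0.8, -0.1], [-0.2, 0.6], [0.4, 0.3], [0.6, 0.8], [-0.2, 0.2], [0.3, 0.0], [0.1, 0.6], [-0.1, 0.4]]
```

```bash
cat >> h.py <<'E'
def Rdown(yaw_deg, pitch_deg=0):
    """tool orientation gripping a plate at yaw (tool y along plate x, z down), plate tail raised by pitch"""
    P=Rt.from_euler('z',yaw_deg,degrees=True)*Rt.from_euler('y',-pitch_deg,degrees=True)
    x,y,z=P.as_matrix().T
    return Rt.from_matrix(np.c_[y,x,-z])
def delta(s,p,R):
    R0=Rt.from_rotvec(s['tool_rot'])
    return np.degrees((R0.inv()*R).as_rotvec()).round(2), (R0.inv().apply(np.array(p)-s['position'])*1000).round(1)
def show(s): print(round(s['time'],2),s['position'].round(4),s['tool_rot'].round(3),'F',s['ft_force'].round(1),'T',s['torque'].round(2),'g',round(s['grip_width'],3),'q',s['joint_positions'].round(2))
E
python3 - <<'E'
from h import *
from bench import ctrl
s=ctrl.get_state(); print(delta(s,[.534,-.344,.16],Rdown(12.3)))
E
```

```text
(array([-7.000e-02, -5.000e-02, -7.699e+01]), array([ 335.7, -110.2,   61.8]))
```

Request:
step_arm --pt "0 0 -10 48 -16 9 87" --pt "0 0 -20 96 -31 18 87" --pt "0 0 -30 144 -47 26 87" --pt "0 0 -40 192 -63 35 87" --pt "0 0 -50 240 -79 44 87" --pt "0 0 -60 288 -95 53 87" --pt "0 0 -70 336 -110 62 87" --pt "0 0 -77 336 -110 62 87"

```text
time: 1.15
position: [0.5381, -0.3382, 0.1594]
tool_rot: [-1.953, -2.458, -0.006]
ft_force: [-1.1, -0.4, 0.7]
grip_width: 1.0
```

```bash
python3 - <<'E'
from h import *
from bench import ctrl,optics
s=ctrl.get_state(); show(s); c=optics.get_calibration('wrist'); import pickle; pickle.dump((s,c),open('w1.pkl','wb'))
cv2.imwrite('pics/w1.png',optics.get_image('wrist')[:,:,::-1])
E
```

```text
1.15 [ 0.5381 -0.3382  0.1594] [-1.953 -2.458 -0.006] F [-1.1 -0.4  0.7] T [-0.04 -0.09  0.  ] g 1.0 q [ 0.86  0.36 -0.42  1.56  0.15  1.26  0.64]
```

View pics/w1.png

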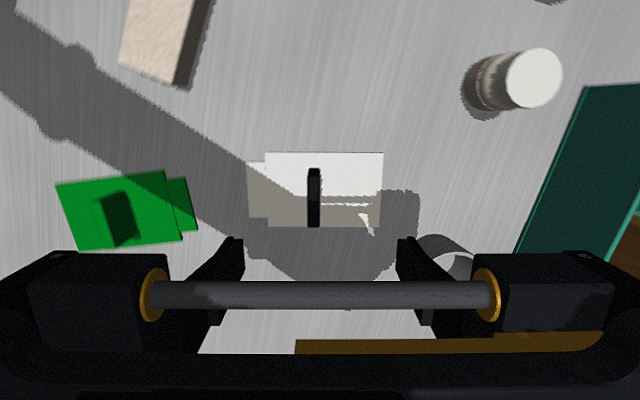

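```bash
python3 - <<'E'
from h import *
import pickle
from bench import ctrl
s,c=pickle.load(open('w1.pkl','rb'))
a=cv2.imread('pics/w1.png')
cv2.imwrite('pics/w1c.png',cv2.resize(a[140:240,235:395],None,fx=5,fy=5,interpolation=cv2.INTER_CUBIC))
o=[((383,153),(70,40,5)),((381.5,228),(70,-40,5)),((265,152),(-50,40,5)),((267,228),(-50,-40,5)),((247,162),(-70,30,4)),((249,219),(-70,-30,4))]
x,r=fit([(c,p,l) for p,l in o],[.534,-.344,.21]); print(x.round(4),np.degrees(x[2]),r.round(1).tolist())
E
```

```text
[ 0.5353 -0.3454  0.2235] 12.807218459454308 [[0.7, 0.6], [-2.5, -0.6], [-0.1, 1.0], [1.3, -1.0], [-1.1, 0.6], [0.5, -1.1]]
```

View pics/w1c.png

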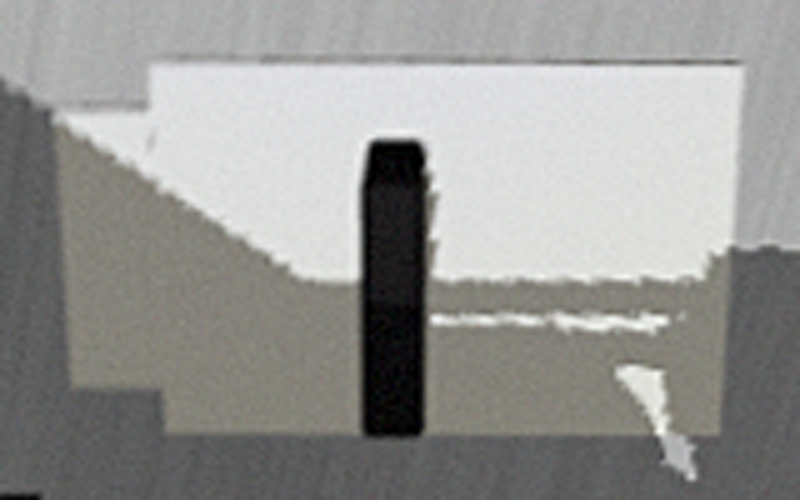

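```bash
python3 - <<'E'
from h import *
import pickle
from bench import ctrl
s,c=pickle.load(open('w1.pkl','rb'))
o=[((743,63),(70,40,5)),((718,434),(70,-40,5)),((150,63),(-50,40,5)),((165,434),(-50,-40,5)),((50,108),(-70,30,4)),((68,388),(-70,-30,4)),((368,142),(-6,25,47)),((425,142),(6,25,47))]
x,r=fit([(c,crop(p,(235,140),5),l) for p,l in o],[.534,-.344,.21]); print(x.round(4),np.degrees(x[2]),r.round(1).tolist())
E
```

```text
[ 0.5343 -0.344   0.2242] 12.845056936075771 [[-0.1, -0.2], [0.3, -0.4], [-0.4, -0.7], [0.0, -0.8], [0.6, -0.1], [0.6, -0.7], [-1.9, 7.0], [0.2, 7.0]]
```

```bash
python3 - <<'E'
from h import *
from bench import ctrl
s=ctrl.get_state(); show(s); print(delta(s,[.5343,-.344,.010],Rdown(12.85)))
E
```

```text
1.2 [ 0.5362 -0.3413  0.1597] [-1.954e+00 -2.458e+00 -2.000e-03] F [-0.2 -1.3 -0.4] T [-0.13 -0.08  0.01] g 1.0 q [ 0.86  0.36 -0.42  1.56  0.15  1.26  0.65]
(array([-0.01, -0.11,  0.2 ]), array([ -2.5,  -2.4, 149.7]))
```

Request:
step_arm --pt "0 0 0 0 0 20 60" --pt "0 0 0 0 0 60 50" --pt "0 0 0 0 0 100 50" --pt "0 0 0 0 0 130 50" --pt "0 0 0 0 0 145 50" --pt "0 0 0 0 0 149 50" --pt "0 0 0 0 0 149 50" --pt "0 0 0 0 0 149 50" --newtons 40

```text
time: 2.2
position: [0.5355, -0.3451, 0.013]
tool_rot: [1.969, 2.445, 0.0]
ft_force: [-0.2, 0.5, 1.0]
grip_width: 0.582
```

```bash
python3 - <<'E'
from h import *
from bench import ctrl,optics
s=ctrl.get_state(); show(s); print(delta(s,[.5343,-.344,.010],Rdown(12.85)))
cv2.imwrite('pics/w2.png',optics.get_image('wrist')[:,:,::-1])
E
```

```text
2.2 [ 0.5355 -0.3451  0.013 ] [1.969 2.445 0.   ] F [-0.2  0.5  1. ] T [-0.03 -0.16  0.  ] g 0.582 q [ 0.84  0.5  -0.39  1.68  0.22  1.    0.59]
(array([ 0.09,  0.11, -0.55]), array([ 1.3, -0.9,  3. ]))
```

View pics/w2.png

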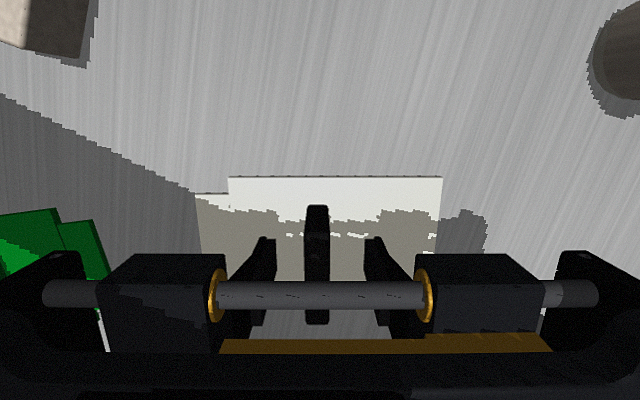

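The rib, at (316,265), sits midway between the fingers. I'll close on it and lift a little.

Request:
step_arm --pt "0 0 -0.5 0 0 2 20" --pt "0 0 -0.5 0 0 2 5" --pt "0 0 -0.5 0 0 2 0" --pt "0 0 -0.5 0 0 2 0" --pt "0 0 -0.5 0 0 2 0" --pt "0 0 -0.5 0 0 2 0" --pt "0 0 -0.5 0 0 -15 0" --pt "0 0 -0.5 0 0 -40 0" --newtons 45

```text
time: 3.25
position: [0.534, -0.344, 0.0518]
tool_rot: [-1.958, -2.454, 0.0]
ft_force: [0.1, -0.1, -0.8]
grip_width: 0.134
```

```bash
python3 - <<'E'
from h import *
from bench import ctrl,optics
s=ctrl.get_state(); show(s)
b=np.array([.454,.1986]); 
for p in ([*b,.24],): print(delta(s,p,Rdown(16.9)))
cv2.imwrite('pics/w3.png',optics.get_image('wrist')[:,:,::-1])
E
```

```text
3.25 [ 0.534  -0.344   0.0518] [-1.958 -2.454  0.   ] F [ 0.1 -0.1 -0.8] T [ 0.02 -0.11  0.  ] g 0.134 q [ 0.85  0.45 -0.4   1.66  0.2   1.07  0.61]
(array([-0.07, -0.09, -4.08]), array([ 547.1,   42.2, -187.5]))
```

View pics/w3.png

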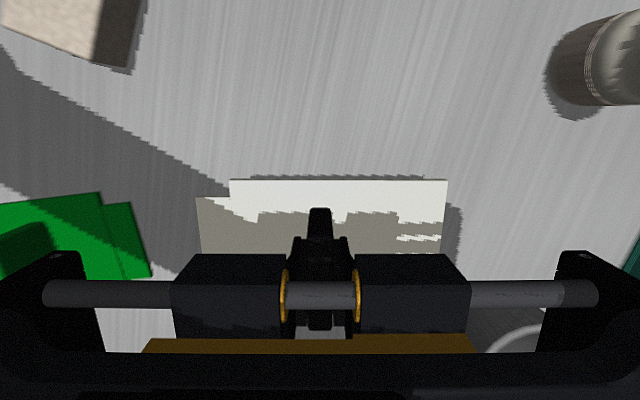

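```bash
python3 - <<'E'
from h import *
from bench import ctrl
s=ctrl.get_state(); show(s); print(delta(s,[.483,.103,.30],Rdown(16.9)))
E
```

```text
3.3 [ 0.5365 -0.3454  0.0563] [1.956e+00 2.452e+00 1.000e-03] F [ 0.7 -0.1  0.9] T [-0.07 -0.22  0.02] g 0.135 q [ 0.85  0.45 -0.4   1.66  0.2   1.07  0.61]
(array([ 0.19,  0.22, -4.08]), array([ 448.2,   48.2, -245.1]))
```

```bash
cat >> h.py <<'E'
import json
def getcmd():
    d=json.load(open('cmd.json')); return {'position':np.array(d['p']),'tool_rot':np.array(d['r'])}
def setcmd(p,R): json.dump({'p':list(map(float,p)),'r':list(map(float,R.as_rotvec()))},open('cmd.json','w'))
def applycmd(row):
    s=getcmd(); R0=Rt.from_rotvec(s['tool_rot'])
    setcmd(s['position']+R0.apply(np.array(row[3:6])/1000),R0*Rt.from_rotvec(np.radians(row[:3])))
E
python3 - <<'E'
from h import *
from bench import ctrl
# Start rotation: tool y radial at -64.65?
r0=Rt.from_rotvec([-3.06355080e+00, -6.87925644e-01,  8.24954733e-04]); print(np.degrees(np.arctan2(*r0.as_matrix()[[1,0],1])))
setcmd([.278,-.588,.223],Rdown(np.degrees(np.arctan2(*r0.as_matrix()[[1,0],1]))))
for r in ([0,0,-77,336,-110,62],[0,0,0,0,0,149],[0,0,-.5,0,0,-40]): applycmd(r)
c=getcmd(); show0=print; print(c, np.degrees(np.arctan2(*Rt.from_rotvec(c['tool_rot']).as_matrix()[[1,0],1])))
print(delta(c,[.483,.103,.30],Rdown(16.9)))
E
```

```text
-64.6881367635696
{'position': array([ 0.53471204, -0.34490552,  0.052     ]), 'tool_rot': array([-1.95972137e+00, -2.45542187e+00, -3.15334885e-16])} 12.811863236430403
(array([ 0.  , -0.  , -4.09]), array([ 448.2,   48.9, -248. ]))
```

Request:
step_arm --pt "0 0 0 5 0 -60 0" --pt "0 0 0 25 3 -118 0" --pt "0 0 -1 70 10 -160 0" --pt "0 0 -1 125 15 -185 0" --pt "0 0 -2 183 20 -205 0" --pt "0 0 -2 243 25 -220 0" --pt "0 0 -3 303 32 -235 0" --pt "0 0 -3 363 40 -248 0"

```text
time: 4.3
position: [0.4926, 0.0204, 0.3007]
tool_rot: [1.893, 2.504, 0.0]
ft_force: [0.9, 0.4, -1.8]
grip_width: 0.137
```

Request:
step_arm --pt "0 0 -1 48 5 0 0" --pt "0 0 -1 79 10 0 0" --pt "0 0 -1 85 13 0 0" --pt "0 0 -1 85 13 0 0" --pt "0 0 -1 85 13 0 0" --pt "0 0 -1 85 13 0 0" --pt "0 0 -1 85 13 0 0" --pt "0 0 -1 85 13 0 0"

```text
time: 5.3
position: [0.4825, 0.1034, 0.2995]
tool_rot: [-1.873, -2.522, 0.0]
ft_force: [-0.1, 0.2, -2.5]
grip_width: 0.135
```

```bash
python3 - <<'E'
from h import *
from bench import ctrl,optics
applycmd([0, 0, -3, 363, 40, -248]);applycmd([0, 0, -1, 85, 13, 0])
s=ctrl.get_state(); show(s); print(getcmd())
import pickle
W=optics.get_calibration('wrist'); pickle.dump((s,W),open('w4.pkl','wb'))
for n in ['wrist','top','side']: cv2.imwrite(f'pics/{n}4.png',optics.get_image(n)[:,:,::-1])
s=ctrl.get_state(); show(s)
# camera pose in tool frame (commanded vs reported)
c=getcmd(); R0=Rt.from_rotvec(c['tool_rot']); o=-W['R'].T@W['t']; print('cam in tool(cmd)',R0.inv().apply(o-c['position']))
a=cv2.imread('pics/side4.png'); cv2.imwrite('pics/side4c.png',cv2.resize(a[60:210,220:400],None,fx=4,fy=4,interpolation=cv2.INTER_CUBIC))
E
```

```text
5.3 [0.4825 0.1034 0.2995] [-1.873 -2.522  0.   ] F [-0.1  0.2 -2.5] T [-0.03 -0.1   0.  ] g 0.135 q [ 0.53 -0.02 -0.77  1.68 -0.01  1.47  0.05]
{'position': array([0.48256813, 0.10325302, 0.3       ]), 'tool_rot': array([-1.87283457e+00, -2.52231938e+00, -3.21928914e-16])}
5.45 [0.4824 0.1036 0.2995] [ 1.873  2.522 -0.   ] F [ 0.3 -0.4 -2.4] T [-0.01 -0.12 -0.  ] g 0.133 q [ 0.53 -0.02 -0.77  1.68 -0.01  1.47  0.05]
cam in tool(cmd) [ 0.08001295  0.00071091 -0.16161554]
```

View pics/wrist4.png

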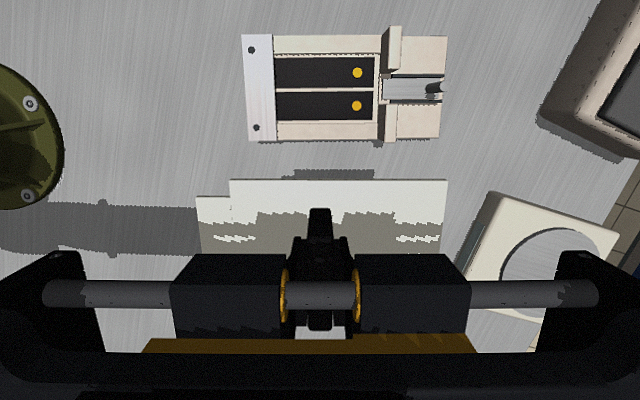

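View pics/side4c.png

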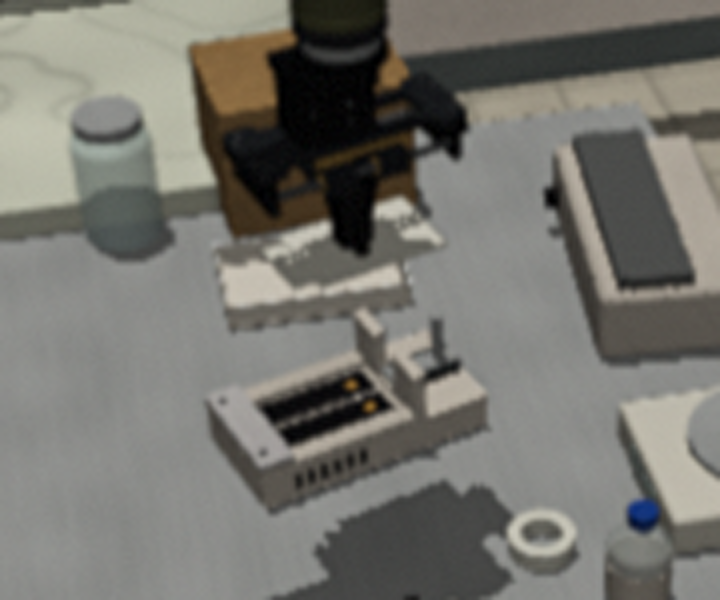

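```bash
python3 - <<'E'
import cv2
a=cv2.imread('pics/wrist4.png')
cv2.imwrite('pics/w4b.png',cv2.resize(a[20:150,230:460],None,fx=3.4,fy=3.4,interpolation=cv2.INTER_CUBIC))
cv2.imwrite('pics/w4c.png',cv2.resize(a[165:265,185:460],None,fx=2.9,fy=2.9,interpolation=cv2.INTER_CUBIC))
E
```

```text
(no output)
```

View pics/w4b.png

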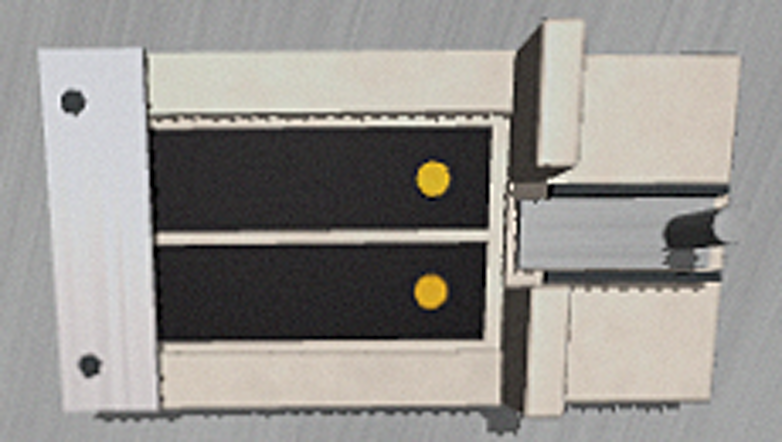

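View pics/w4c.png

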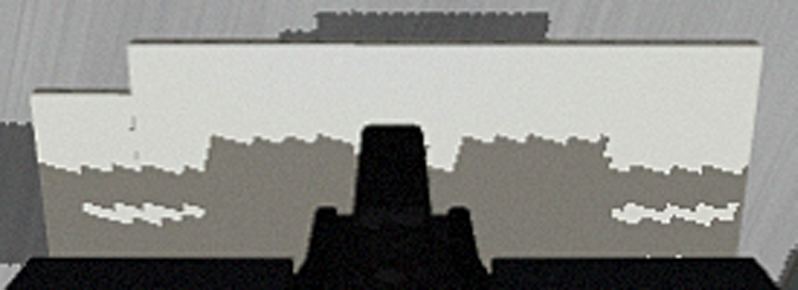

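```bash
python3 - <<'E'
from h import *
import pickle
s,c=pickle.load(open('w4.pkl','rb'))
o=[((40,50),(-94,62,55)),((144,48),(-58,62,55)),((66,411),(-94,-62,55)),((157,408),(-58,-62,55)),
((545,20),(72,62,94)),((584,20),(86,62,94)),((577,165),(86,18,94)),((540,165),(72,18,94)),((528,288),(72,-18,94)),((568,290),(86,-18,94)),((525,415),(72,-62,94)),((563,413),(86,-62,94))]
ob=[(c,crop(p,(230,20),3.4),l) for p,l in o]
x,r=fit(ob,[.454,.2,.3]); print('box',x.round(4),np.degrees(x[2]).round(2),r.round(1).tolist())
x,r=fit(ob[:4],[.454,.2,.3]); print('lip',x.round(4),np.degrees(x[2]).round(2))
x,r=fit(ob[4:],[.454,.2,.3]); print('chk',x.round(4),np.degrees(x[2]).round(2))
for z0 in (.2875,.2895,.2915):
  x,r=fit([(c,crop(p,(185,165),2.9),l) for p,l in [((130,42),(-50,40,5)),((761,43),(70,40,5)),((32,92),(-70,30,4))]],[.48,.1,.3],z0)
  print('cover',z0,x.round(4),np.degrees(x[2]).round(2),r.round(1).tolist())
E
```

```text
box [0.4566 0.1987 0.3002] 17.2 [[-0.6, -0.4], [-0.6, -0.2], [-0.9, -0.0], [0.4, 0.6], [-0.6, -0.8], [1.1, -0.8], [0.7, 1.1], [-1.2, 1.1], [0.6, -0.7], [1.3, -1.4], [-0.5, 1.4], [0.4, 1.9]]
lip [0.4572 0.1987 0.299 ] 17.13
chk [0.4562 0.1987 0.2999] 17.18
cover 0.2875 [0.4833 0.104  0.2926] 16.76 [[0.1, 0.1], [-1.0, -0.1], [0.8, -0.3]]
cover 0.2895 [0.4834 0.1045 0.2921] 16.74 [[-0.5, 0.2], [0.9, 0.1], [-0.2, -0.1]]
cover 0.2915 [0.4838 0.1052 0.2917] 16.71 [[-0.5, 0.1], [3.6, 0.1], [-0.6, 0.1]]
```

```bash
cat >> h.py <<'E'
BOX=np.array([.4555,.1978]); YAW=17.15; H=10.5
def tip_pose(xt,zt,th,yt=0):
    """TCP pose for tongue tip at box-frame (xt,yt) mm, zt mm above pocket floor, tail raised th deg"""
    t=np.radians(th); xc=np.array([np.cos(t),0,np.sin(t)]); zc=np.array([-np.sin(t),0,np.cos(t)])
    p=np.array([xt,yt,40+zt])+70*xc+H*zc
    p=Rt.from_euler('z',YAW,degrees=True).apply(p)/1000+[*BOX,0]
    return p,Rdown(YAW,th)
def plan(ws):
    c=getcmd()
    for w in ws:
        p,R=tip_pose(*w); print(w,*[list(map(float,v)) for v in delta(c,p,R)])
E
python3 - <<'E'
from h import *
plan([(-50,150,32),(-50,60,32)])
E
```

```text
(-50, 150, 32) [-32.0, 0.09, -0.33] [98.4, 5.2, 64.0]
(-50, 60, 32) [-32.0, 0.09, -0.33] [98.4, 5.2, 154.0]
```

Request:
step_arm --pt "-7 0 0 20 1 0 0" --pt "-14 0 0 45 2 10 0" --pt "-21 0 0 70 4 30 0" --pt "-28 0 -0.3 92 5 50 0" --pt "-32 0 -0.3 98.4 5.2 64 0" --pt "-32 0 -0.3 98.4 5.2 64 0" --pt "-32 0 -0.3 98.4 5.2 64 0" --pt "-32 0 -0.3 98.4 5.2 64 0"

```text
time: 6.45
position: [0.474, 0.2021, 0.2075]
tool_rot: [1.657, 2.24, 0.526]
ft_force: [0.1, -2.8, -1.1]
grip_width: 0.136
```

```bash
python3 - <<'E'
from h import *
from bench import ctrl,optics
applycmd([-32,0,-.3,98.4,5.2,64])
s=ctrl.get_state(); show(s); c=getcmd(); print(c, delta(s,c['position'],Rt.from_rotvec(c['tool_rot'])))
for n in ['wrist','side']: cv2.imwrite(f'pics/{n}5.png',optics.get_image(n)[:,:,::-1])
a=cv2.imread('pics/side5.png'); cv2.imwrite('pics/side5c.png',cv2.resize(a[60:210,220:400],None,fx=4,fy=4,interpolation=cv2.INTER_CUBIC))
E
```

```text
6.45 [0.474  0.2021 0.2075] [1.657 2.24  0.526] F [ 0.1 -2.8 -1.1] T [-0.4   0.53 -0.11] g 0.136 q [-0.34 -0.3  -0.19  2.19  0.11  0.79 -0.29]
{'position': array([0.45908565, 0.19895137, 0.236     ]), 'tool_rot': array([1.62738293, 2.20410175, 0.63075849])} (array([-4.45,  1.45,  0.3 ]), array([  0.5,  -0.3, -32.4]))
```

View pics/wrist5.png

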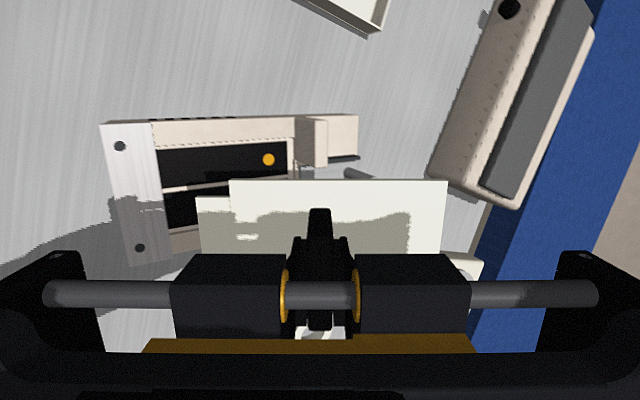

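View pics/side5c.png

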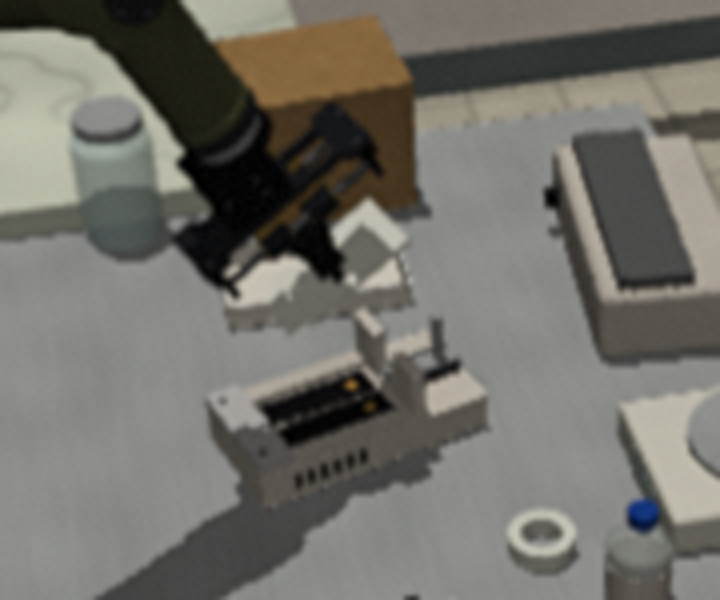

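```bash
python3 - <<'E'
from h import *
plan([(-50,100,28),(-50,60,28),(-50,40,28),(-50,25,28)])
E
```

```text
(-50, 100, 28) [4.0, 0.1, -0.01] [0.0, -25.9, 47.3]
(-50, 60, 28) [4.0, 0.1, -0.01] [0.1, -47.1, 81.3]
(-50, 40, 28) [4.0, 0.1, -0.01] [0.1, -57.7, 98.2]
(-50, 25, 28) [4.0, 0.1, -0.01] [0.1, -65.6, 110.9]
```

Request:
step_arm --pt "2 0 0 0 -10 30 0" --pt "4 0 0 0 -26 47 0" --pt "4 0 0 0 -33 58 0" --pt "4 0 0 0 -40 70 0" --pt "4 0 0 0 -47 81.3 0" --pt "4 0 0 0 -47 81.3 0" --pt "4 0 0 0 -47 81.3 0" --pt "4 0 0 0 -47 81.3 0"

```text
time: 7.55
position: [0.4747, 0.1989, 0.1175]
tool_rot: [1.7, 2.28, 0.468]
ft_force: [-0.3, 0.2, -1.8]
grip_width: 0.133
```

```bash
cat >> h.py <<'E'
def rep(row,tag,cams=('wrist','side')):
    from bench import ctrl,optics
    applycmd(row); s=ctrl.get_state(); show(s); c=getcmd()
    print('togo',*delta(s,c['position'],Rt.from_rotvec(c['tool_rot'])))
    # tip estimate
    M=Rt.from_rotvec(s['tool_rot']).as_matrix(); xc=M[:,1]; zc=-M[:,2]
    q=Rt.from_euler('z',-YAW,degrees=True); loc=lambda p:(q.apply(p-[*BOX,.04])*1000).round(1)
    O=s['position']-zc*H/1000
    print('tip',loc(O-.07*xc),'tail',loc(O+.07*xc),'pitch',np.degrees(np.arcsin(xc[2])).round(2),'yaw',np.degrees(np.arctan2(xc[1],xc[0])).round(2),'Fbox',q.apply(s['ft_force']).round(1))
    import pickle
    for n in cams:
        if n=='wrist': pickle.dump(optics.get_calibration(n),open(f'wc_{tag}.pkl','wb'))
        im=optics.get_image(n)[:,:,::-1]; cv2.imwrite(f'pics/{n}_{tag}.png',im)
        if n=='side': cv2.imwrite(f'pics/sidec_{tag}.png',cv2.resize(im[100:200,240:360],None,fx=6,fy=6,interpolation=cv2.INTER_CUBIC))
        if n=='top': cv2.imwrite(f'pics/topc_{tag}.png',cv2.resize(im[160:260,180:300],None,fx=6,fy=6,interpolation=cv2.INTER_CUBIC))
E
python3 - <<'E'
from h import *
rep([4,0,0,0,-47,81.3],'6')
E
```

```text
7.55 [0.4747 0.1989 0.1175] [1.7   2.28  0.468] F [-0.3  0.2 -1.8] T [-0.18  0.53 -0.01] g 0.133 q [-0.36 -0.16 -0.15  2.26  0.13  0.65 -0.32]
togo [-4.18  1.   -0.28] [  4.   -0.8 -27.4]
tip [-41.1  -4.4  39.6] tail [86.9 -5.3 96.2] pitch 23.82 yaw 16.79 Fbox [-0.3  0.3 -1.8]
```

View pics/wrist_6.png

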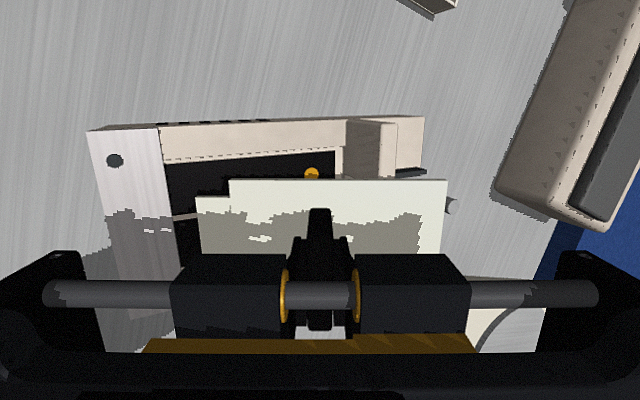

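View pics/sidec_6.png

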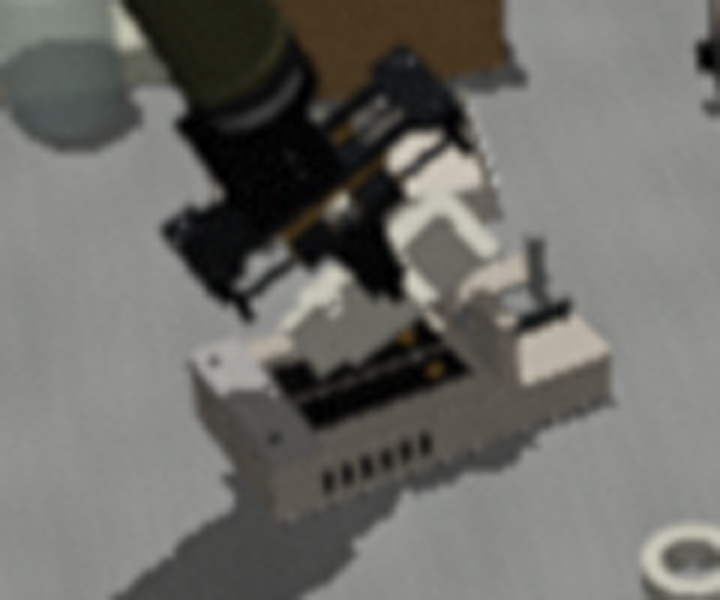

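```bash
cat > kin.py <<'E'
from h import *
D=[([1.143,.321,-.07,1.45,.023,1.371,-.057],[.278,-.588,.223],Rdown(-64.69).as_rotvec()),
([.84,.5,-.39,1.68,.22,1.0,.59],[.5350,-.345,.0125],[1.969,2.445,0]),
([.53,-.02,-.77,1.68,-.01,1.47,.05],[.4825,.1034,.2995],[-1.873,-2.522,0]),
([-.34,-.3,-.19,2.19,.11,.79,-.29],[.474,.2021,.2075],[1.657,2.24,.526]),
([-.36,-.16,-.15,2.26,.13,.65,-.32],[.4747,.1989,.1175],[1.7,2.28,.468])]
def rz(a): return Rt.from_euler('z',a)
def ry(a): return Rt.from_euler('y',a)
def fk(q,k):
    h,L1,L2,L3,a1,a2,a3=k[:7]; sg=k[7:]
    R=rz(sg[0]*q[0]); p=np.array([0,0,h])
    R=R*ry(q[1]); p=p+R.apply([a1,0,L1]); R=R*rz(sg[1]*q[2])
    R=R*ry(q[3]); p=p+R.apply([a2,0,L2]); R=R*rz(sg[2]*q[4])
    R=R*ry(q[5]); p=p+R.apply([a3,0,L3]); R=R*rz(sg[3]*q[6])
    return p,R
E
python3 - <<'E'
from kin import *
import itertools
best=[]
for sg in itertools.product([-1,1],repeat=4):
  # orientation: tool = R * C const
  A=[(fk(q,[0]*7+list(sg))[1],Rt.from_rotvec(r)) for q,p,r in D]
  C=Rt.concatenate([a.inv()*b for a,b in A]); Cm=C.mean(); e=np.degrees([ (Cm.inv()*c).magnitude() for c in C]).max()
  def f(k): return np.concatenate([fk(q,list(k)+list(sg))[0]-p for q,p,r in D])
  r=least_squares(f,[.3,.35,.35,.2,0,0,0],method='trf')
  best.append((e,r.cost,sg,r.x.round(3),Cm.as_rotvec().round(3),(f(r.x)*1000).round(1)))
best.sort(key=lambda b:b[0])
for b in best[:3]: print(b)
E
```

```text
(np.float64(0.6417191739185453), np.float64(0.0005102849024479954), (-1, -1, -1, -1), array([0.338, 0.539, 0.522, 0.474, 0.028, 0.046, 0.047]), array([-0.002,  0.   ,  1.57 ]), array([22.6,  8.6, -4.9,  3.4,  5.8, -7.3, -8.7, -3.4,  8.6,  1.3,  9.8,
        3.2, -6. ,  3.1,  0.4]))
(np.float64(16.283279175721685), np.float64(0.004695379247246603), (-1, -1, 1, -1), array([-0.06 ,  0.191,  0.434, -0.038,  0.07 , -0.169, -0.038]), array([ 0.112, -0.081,  1.446]), array([  6.9,  33.9,  -6.3,   1. ,  -3.2,   2.1,  45.5, -18.9,  -1.9,
       -45.3,  40. ,   8.4, -15.6,  41.6,  -2.3]))
(np.float64(47.29193236444367), np.float64(0.05320679739372125), (-1, 1, 1, -1), array([ 0.031,  0.562,  0.278,  0.445,  0.588, -0.275,  0.563]), array([ 0.016, -0.034,  0.853]), array([-4.950e+01,  1.426e+02, -7.440e+01, -1.000e-01, -4.780e+01,
       -1.395e+02, -5.640e+01, -1.471e+02,  1.047e+02, -7.520e+01,
        3.950e+01,  6.830e+01, -8.100e+00,  8.330e+01,  4.100e+01]))
```

```bash
cat >> kin.py <<'E'
C=Rt.from_euler('z',np.pi/2)
def fk2(q,k):
    h,L1,L2,L3,a1,a2,a3,b1,b2,b3=k
    R=rz(-q[0]); p=np.array([0,0,h])
    R=R*ry(q[1]); R3=R*rz(-q[2]); p=p+R3.apply([a1,b1,L1]); 
    R=R3*ry(q[3]); R=R*rz(-q[4]); p=p+R.apply([a2,b2,L2])
    R=R*ry(q[5]); R=R*rz(-q[6]);  p=p+(R).apply([0,0,L3]) + (R*rz(q[6])).apply([a3,b3,0])
    return p,R*C
E
python3 - <<'E'
from kin import *
from bench import ctrl
s=ctrl.get_state(); print(s['time'],s['joint_positions'].round(4))
D.append((s['joint_positions'],s['position'],s['tool_rot']))
def f(k): return np.concatenate([fk2(q,k)[0]-p for q,p,r in D]+[.02*(np.array(k)-[.35,.4,.4,.3,0,0,.05,0,0,0])])
r=least_squares(f,[.35,.4,.4,.3,0,0,.05,0,0,0]); print(r.x.round(3)); print((r.fun[:-10]*1000).round(1).reshape(-1,3))
E
```

```text
7.65 [-0.36   -0.1619 -0.1548  2.2555  0.1349  0.6484 -0.3194]
[ 0.282  0.492  0.509  0.419 -0.015  0.009 -0.009 -0.056  0.017  0.017]
[[ 2.3  4.9  1.3]
 [ 1.2 -2.2 -1.3]
 [ 2.2 -2.3 -0.6]
 [ 0.9  2.9 -0.1]
 [-2.3 -3.2 -1.7]
 [ 0.9 -0.   2.5]]
```

```bash
cat >> kin.py <<'E'
K=[ 0.282,0.492,0.509,0.419,-0.015,0.009,-0.009,-0.056,0.017,0.017]
LO=np.array([-2.86,-.3,-1.38,.06,-1.56,.09,-2.69])+.01; HI=np.array([2.86,2.09,1.24,2.45,4.7,2.05,2.69])-.01
def ik(p,R,q0):
    def f(q):
        a,B=fk2(q,K); return np.concatenate([(a-p)*10,(B.inv()*R).as_rotvec()*3,.002*(q-q0)])
    r=least_squares(f,np.clip(q0,LO+1e-3,HI-1e-3),bounds=(LO,HI)); a,B=fk2(r.x,K)
    return r.x,np.linalg.norm(a-p)*1000,np.degrees((B.inv()*R).magnitude())
E
python3 - <<'E'
from kin import *
q0=np.array([-0.36,-0.1619,-0.1548,2.2555,0.1349,0.6484,-0.3194])
for w in [(-50,60,28),(-50,40,28),(-50,20,28),(-50,2,28),(-52,2,25),(-60,2,25),(-66,1,20),(-70,0,10),(-70,0,0)]:
    for j3 in (-1.2,-.8,-.15,.5,1):
        q1=q0.copy(); q1[2]=j3; q1[0]+= -(j3+.15)
        q,e,a=ik(*tip_pose(*w),q1); print(w,q.round(2),round(e,1),round(a,2))
E
```

```text
(-50, 60, 28) [-0.09 -0.29 -0.39  2.33 -0.03  0.6  -0.17] 0.0 0.0
(-50, 60, 28) [-0.09 -0.29 -0.39  2.33 -0.03  0.6  -0.17] 0.0 0.0
(-50, 60, 28) [-0.38 -0.27 -0.15  2.32  0.12  0.62 -0.31] 0.0 0.0
(-50, 60, 28) [-0.84 -0.29  0.24  2.3   0.33  0.67 -0.51] 0.0 0.0
(-50, 60, 28) [-0.84 -0.29  0.24  2.3   0.33  0.67 -0.51] 0.0 0.0
(-50, 40, 28) [ 0.15 -0.29 -0.61  2.36 -0.16  0.54 -0.06] 0.0 0.0
(-50, 40, 28) [ 0.12 -0.28 -0.58  2.36 -0.14  0.54 -0.08] 0.0 0.0
(-50, 40, 28) [-0.37 -0.24 -0.16  2.34  0.13  0.57 -0.33] 0.0 0.0
(-50, 40, 28) [-0.93 -0.27  0.32  2.33  0.38  0.63 -0.56] 0.0 0.0
(-50, 40, 28) [-1.08 -0.29  0.45  2.32  0.45  0.66 -0.62] 0.0 0.0
(-50, 20, 28) [ 0.34 -0.29 -0.79  2.39 -0.26  0.48  0.03] 0.0 0.0
(-50, 20, 28) [ 0.14 -0.25 -0.62  2.38 -0.11  0.49 -0.11] 0.0 0.0
(-50, 20, 28) [-0.37 -0.21 -0.17  2.36  0.16  0.51 -0.36] 0.0 0.0
(-50, 20, 28) [-0.94 -0.23  0.34  2.35  0.4   0.57 -0.58] 0.0 0.0
(-50, 20, 28) [-1.27 -0.29  0.61  2.34  0.56  0.64 -0.72] 0.0 0.0
(-50, 2, 28) [ 0.38 -0.25 -0.84  2.41 -0.24  0.43 -0.  ] 0.0 0.0
(-50, 2, 28) [ 0.16 -0.21 -0.65  2.4  -0.08  
[... 1134 characters left out ...]
20) [-1.43 -0.18  0.84  2.28  0.37  0.68 -0.53] 0.0 0.0
(-70, 0, 10) [ 0.67  0.07 -1.18  2.14  0.14  0.81 -0.3 ] 0.0 0.0
(-70, 0, 10) [ 0.3   0.04 -0.79  2.15  0.09  0.8  -0.25] 0.0 0.0
(-70, 0, 10) [-0.34  0.03 -0.14  2.15  0.05  0.79 -0.22] 0.0 0.0
(-70, 0, 10) [-0.98  0.04  0.51  2.15  0.02  0.79 -0.19] 0.0 0.0
(-70, 0, 10) [-1.44  0.06  0.98  2.15 -0.04  0.78 -0.14] 0.0 0.0
(-70, 0, 0) [ 0.45  0.3  -1.03  1.98  0.3   1.03 -0.42] 0.0 0.0
(-70, 0, 0) [ 0.22  0.23 -0.75  1.99  0.19  0.99 -0.32] 0.0 0.0
(-70, 0, 0) [-0.32  0.18 -0.15  2.    0.03  0.96 -0.18] 0.0 0.0
(-70, 0, 0) [-0.87  0.21  0.46  2.   -0.11  0.95 -0.06] 0.0 0.0
(-70, 0, 0) [-1.19  0.27  0.83  2.01 -0.24  0.96  0.06] 0.0 0.0
```

```bash
python3 - <<'E'
from h import *
plan([(-50,40,27),(-50,30,27)])
E
```

```text
(-50, 40, 27) [1.0, 0.1, -0.01] [0.1, -9.3, 18.8]
(-50, 30, 27) [1.0, 0.1, -0.01] [0.1, -14.0, 27.7]
```

Request:
step_arm --pt "1 0 0 0 -9 19 0" --pt "1 0 0 0 -9 19 0" --pt "1 0 0 0 -9 19 0" --pt "1 0 0 0 -9 19 0" --pt "1 0 0 0 -9 19 0" --pt "1 0 0 0 -9 19 0" --pt "1 0 0 0 -9 19 0" --pt "1 0 0 0 -9 19 0"

```text
time: 8.65
position: [0.4737, 0.1981, 0.0956]
tool_rot: [1.708, 2.291, 0.447]
ft_force: [0.1, -0.1, -2.4]
grip_width: 0.135
```

```bash
python3 - <<'E'
from h import *
rep([1,0,0,0,-9,19],'7',())
E
```

```text
8.65 [0.4737 0.1981 0.0956] [1.708 2.291 0.447] F [ 0.1 -0.1 -2.4] T [-0.12  0.53  0.01] g 0.135 q [-0.36 -0.12 -0.16  2.27  0.14  0.62 -0.33]
togo [-4.27  1.01 -0.29] [  4.5   1.1 -27.3]
tip [-43.1  -4.9  18.9] tail [86.1 -5.7 73. ] pitch 22.73 yaw 16.78 Fbox [ 0.1 -0.1 -2.4]
```

```bash
cat >> h.py <<'E'
def sync():
    from bench import ctrl
    s=ctrl.get_state(); setcmd(s['position'],Rt.from_rotvec(s['tool_rot']))
E
python3 - <<'E'
from h import *
sync(); plan([(-50,30,27),(-50,20,27),(-50,3,27)])
E
```

```text
(-50, 30, 27) [-4.27, 1.11, -0.3] [4.7, -3.1, -18.2]
(-50, 20, 27) [-4.27, 1.11, -0.3] [4.9, -7.0, -9.0]
(-50, 3, 27) [-4.27, 1.11, -0.3] [5.2, -13.5, 6.7]
```

Request:
step_arm --pt "-2 0.5 -0.2 2.5 -2 -10 0" --pt "-4.3 1.1 -0.3 4.7 -3 -18 0" --pt "-4.3 1.1 -0.3 4.7 -3 -18 0" --pt "-4.3 1.1 -0.3 4.8 -5 -13 0" --pt "-4.3 1.1 -0.3 4.9 -7 -9 0" --pt "-4.3 1.1 -0.3 4.9 -7 -9 0" --pt "-4.3 1.1 -0.3 4.9 -7 -9 0" --pt "-4.3 1.1 -0.3 4.9 -7 -9 0"

```text
time: 9.65
position: [0.4629, 0.2002, 0.1012]
tool_rot: [1.669, 2.262, 0.544]
ft_force: [0.2, -0.3, -1.8]
grip_width: 0.133
```

```bash
python3 - <<'E'
from h import *
rep([-4.3,1.1,-.3,4.9,-7,-9],'8')
E
```

```text
9.65 [0.4629 0.2002 0.1012] [1.669 2.262 0.544] F [ 0.2 -0.3 -1.8] T [-0.25  0.57 -0.02] g 0.133 q [-0.36 -0.2  -0.16  2.34  0.14  0.54 -0.34]
togo [ 0.01 -0.   -0.  ] [-0.1 -0.2  0. ]
tip [-49.8   0.1  20.1] tail [74.9  0.1 83.7] pitch 27.04 yaw 17.15 Fbox [ 0.1 -0.4 -1.8]
```

View pics/wrist_8.png

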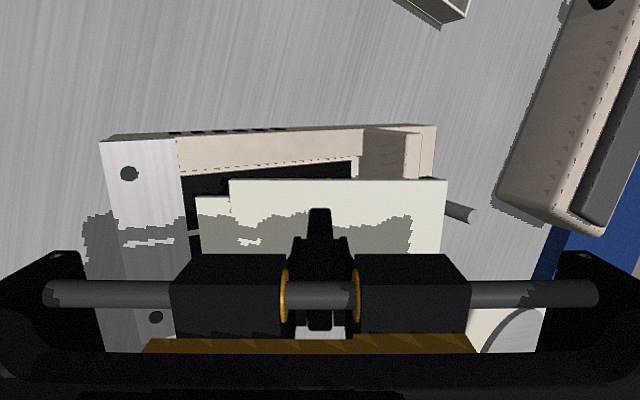

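View pics/sidec_8.png

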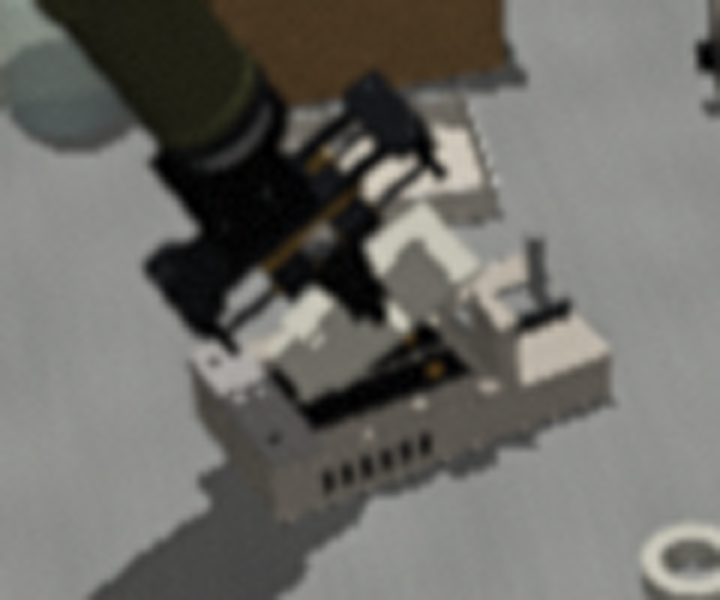

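```bash
python3 - <<'E'
import cv2
a=cv2.imread('pics/wrist_8.png')
cv2.imwrite('pics/w8b.png',cv2.resize(a[115:265,85:285],None,fx=4,fy=4,interpolation=cv2.INTER_CUBIC))
E
```

```text
(no output)
```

View pics/w8b.png

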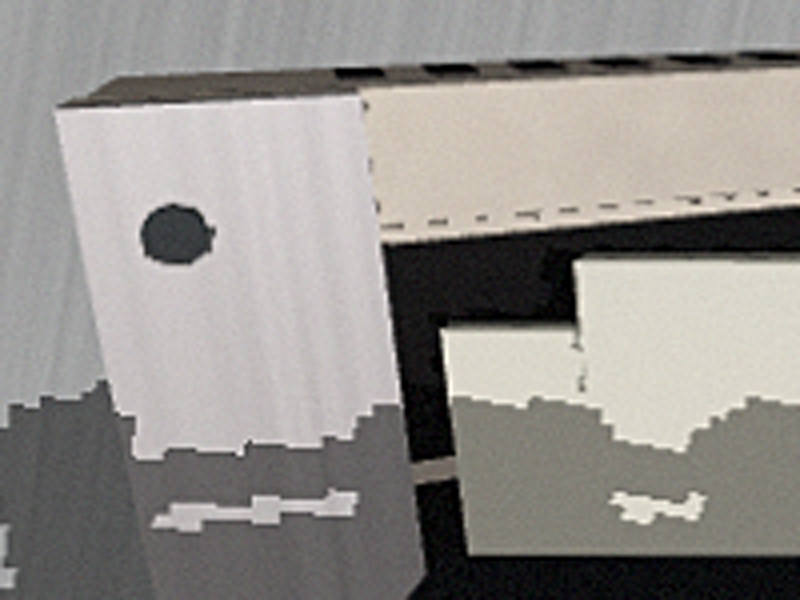

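```bash
python3 - <<'E'
from h import *
import pickle
from bench import ctrl
c=pickle.load(open('wc_8.pkl','rb')); s=ctrl.get_state()
M=Rt.from_rotvec(s['tool_rot']).as_matrix(); xc,yc,zc=M[:,1],M[:,0],-M[:,2]
O=s['position']-zc*H/1000
cov=lambda l: proj(c,O+(l[0]*xc+l[1]*yc+l[2]*zc)/1000)[0]
inv=lambda p:(p+.5-np.array([85,115]))*4-.5
for l in [(-50,40,5),(-70,30,4),(-70,30,0)]: print('cover pred',l,inv(cov(l)).round(0))
q=Rt.from_euler('z',YAW,degrees=True)
for l in [(-94,62,55),(-58,62,55),(-58,-30,55),(-72,42,46)]: print('box pred',l,inv(proj(c,q.apply(l)/1000+[*BOX,0])[0]).round(0))
ob=[(c,crop(p,(85,115),4),l) for p,l in [((57,107),(-94,62,55)),((360,95),(-58,62,55))]]
x,r=fit(ob,[.454,.2,.3]);print(x,np.degrees(x[2]),r)
E
```

```text
cover pred (-50, 40, 5) [570. 265.]
cover pred (-70, 30, 4) [437. 333.]
cover pred (-70, 30, 0) [447. 325.]
box pred (-94, 62, 55) [ 45. 115.]
box pred (-58, 62, 55) [354.  99.]
box pred (-58, -30, 55) [434. 687.]
box pred (-72, 42, 46) [264. 240.]
[0.45609919 0.19803526 0.29045456] 16.641820627294194 [[-0.58182267  0.09336048]
 [ 0.74255285 -0.07066564]]
```

```bash
python3 - <<'E'
from h import *
plan([(-50,10,27),(-50,2.5,27),(-56,2.5,27),(-60,2,27)])
E
```

```text
(-50, 10, 27) [0.03, 0.01, -0.0] [-0.0, -4.5, 8.9]
(-50, 2.5, 27) [0.03, 0.01, -0.0] [-0.0, -7.9, 15.6]
(-56, 2.5, 27) [0.03, 0.01, -0.0] [-0.0, -13.3, 12.9]
(-60, 2, 27) [0.03, 0.01, -0.0] [-0.0, -17.0, 11.5]
```

Request:
step_arm --pt "0 0 0 0 -2.3 4.5 0" --pt "0 0 0 0 -4.5 9 0" --pt "0 0 0 0 -8 15.5 0" --pt "0 0 0 0 -8 15.5 0" --pt "0 0 0 0 -10.5 14 0" --pt "0 0 0 0 -13 13 0" --pt "0 0 0 0 -17 11.5 0" --pt "0 0 0 0 -17 11.5 0"

```text
time: 10.75
position: [0.4529, 0.197, 0.0831]
tool_rot: [1.669, 2.262, 0.543]
ft_force: [0.7, -0.2, -1.8]
grip_width: 0.134
```

```bash
python3 - <<'E'
from h import *
rep([0,0,0,0,-17,11.5],'9')
plan([(-62,1.5,27),(-65,1,23),(-67,1,20),(-69,.5,17)])
E
```

```text
10.75 [0.4529 0.197  0.0831] [1.669 2.262 0.543] F [ 0.7 -0.2 -1.8] T [-0.26  0.65  0.04] g 0.134 q [-0.36 -0.19 -0.18  2.38  0.16  0.5  -0.36]
togo [0.   0.   0.01] [0.  0.3 0.1]
tip [-60.3  -0.    2. ] tail [64.4  0.  65.6] pitch 27.03 yaw 17.16 Fbox [ 0.6 -0.4 -1.8]
(-62, 1.5, 27) [0.03, 0.01, -0.0] [-0.0, -2.1, -0.5]
(-65, 1, 23) [4.03, 0.01, -0.0] [-0.0, -4.4, 3.5]
(-67, 1, 20) [7.03, 0.01, -0.0] [-0.0, -6.0, 6.3]
(-69, 0.5, 17) [10.03, 0.01, -0.0] [-0.0, -8.0, 9.6]
```

View pics/wrist_9.png

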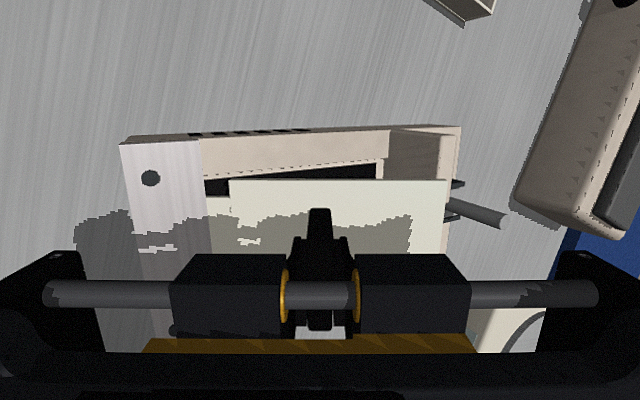

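View pics/sidec_9.png

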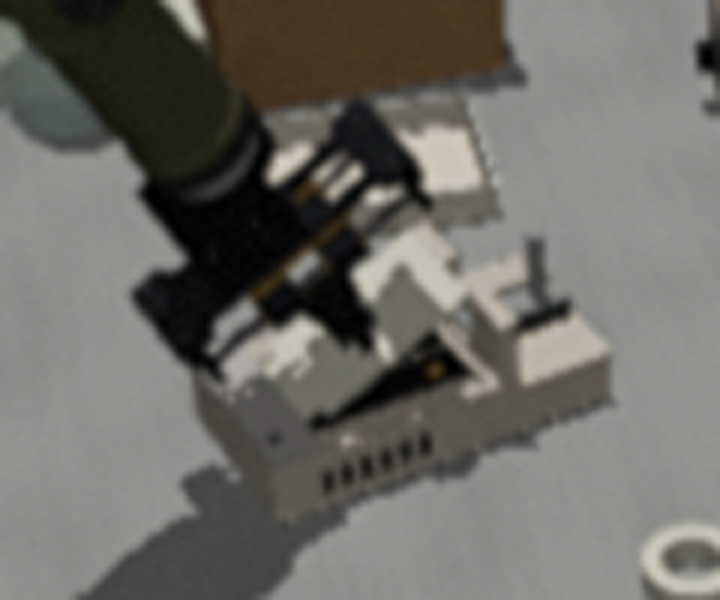

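Request:
step_arm --pt "0 0 0 0 -1 -0.3 0" --pt "0 0 0 0 -2 -0.5 0" --pt "2 0 0 0 -3.2 1.5 0" --pt "4 0 0 0 -4.4 3.5 0" --pt "5.5 0 0 0 -5.2 4.9 0" --pt "7 0 0 0 -6 6.3 0" --pt "8.5 0 0 0 -7 8 0" --pt "10 0 0 0 -8 9.6 0"

```text
time: 11.85
position: [0.4507, 0.1964, 0.0708]
tool_rot: [1.75, 2.371, 0.352]
ft_force: [1.1, 0.3, -1.8]
grip_width: 0.135
```

```bash
python3 - <<'E'
from h import *
rep([10,0,0,0,-8,9.6],'10')
plan([(-70,.5,14),(-70,.5,10),(-70,.5,6),(-70,.5,3),(-70,.3,0)])
E
```

```text
11.85 [0.4507 0.1964 0.0708] [1.75  2.371 0.352] F [ 1.1  0.3 -1.8] T [-0.08  0.29 -0.03] g 0.135 q [-0.37 -0.08 -0.14  2.25  0.08  0.68 -0.26]
togo [-0.15 -0.01 -0.01] [-0.1 -0.  -0.2]
tip [-69.    0.1   0.4] tail [65.   0.1 41. ] pitch 16.87 yaw 17.14 Fbox [ 1.1 -0.  -1.8]
(-70, 0.5, 14) [3.03, 0.01, -0.0] [-0.0, -0.5, 3.3]
(-70, 0.5, 10) [7.03, 0.01, -0.0] [-0.0, -0.2, 8.3]
(-70, 0.5, 6) [11.03, 0.01, -0.0] [-0.0, -0.2, 13.2]
(-70, 0.5, 3) [14.03, 0.01, -0.0] [-0.0, -0.5, 16.9]
(-70, 0.3, 0) [17.03, 0.01, -0.0] [-0.0, -1.0, 20.8]
```

View pics/wrist_10.png

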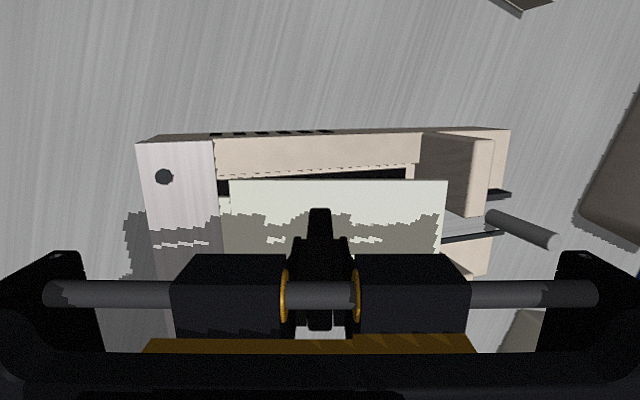

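View pics/sidec_10.png

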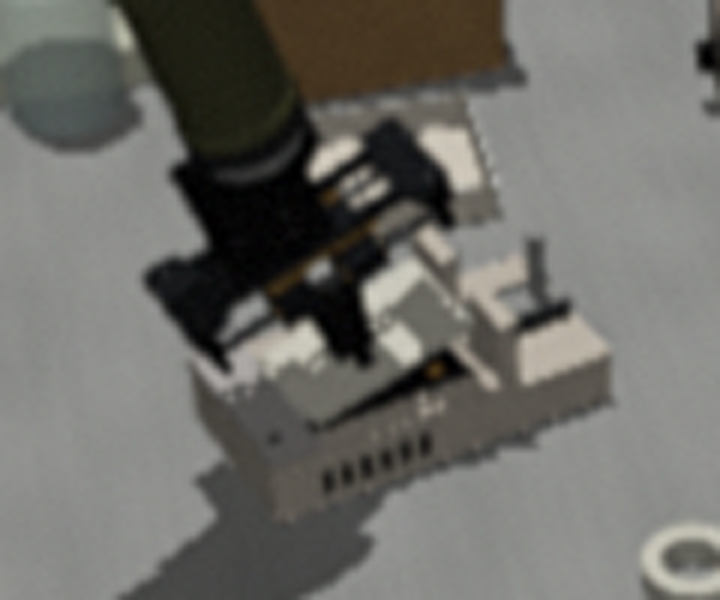

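Request:
step_arm --pt "1.5 0 0 0 -0.3 1.6 0" --pt "3 0 0 0 -0.5 3.3 0" --pt "5 0 0 0 -0.4 5.8 0" --pt "7 0 0 0 -0.2 8.3 0" --pt "9 0 0 0 -0.2 10.7 0" --pt "11 0 0 0 -0.2 13.2 0" --pt "12.5 0 0 0 -0.3 15 0" --pt "13 0 0 0 -0.4 15.7 0"

```text
time: 12.95
position: [0.4549, 0.1976, 0.0556]
tool_rot: [1.84, 2.494, 0.086]
ft_force: [0.3, 0.4, -2.6]
grip_width: 0.134
```

```bash
python3 - <<'E'
from h import *
rep([13,0,0,0,-.4,15.7],'11')
plan([(-70,.5,3),(-70,.5,2),(-70,.3,0),(-70,-1,0)])
E
```

```text
12.95 [0.4549 0.1976 0.0556] [1.84  2.494 0.086] F [ 0.3  0.4 -2.6] T [0.   0.04 0.04] g 0.134 q [-0.36  0.11 -0.12  2.07  0.03  0.9  -0.2 ]
togo [-0.07 -0.   -0.01] [-0.  -0.2 -0.3]
tip [-69.8   0.    0.3] tail [69.9  0.   9.9] pitch 3.96 yaw 17.14 Fbox [ 0.4  0.3 -2.6]
(-70, 0.5, 3) [1.03, 0.01, -0.0] [-0.0, 0.2, 1.2]
(-70, 0.5, 2) [2.03, 0.01, -0.0] [-0.0, 0.3, 2.4]
(-70, 0.3, 0) [4.03, 0.01, -0.0] [-0.0, 0.5, 5.1]
(-70, -1, 0) [4.03, 0.01, -0.0] [-0.0, 0.5, 6.4]
```

View pics/wrist_11.png

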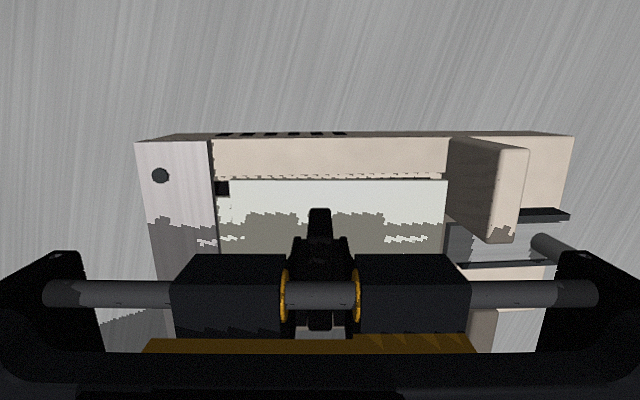

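View pics/sidec_11.png

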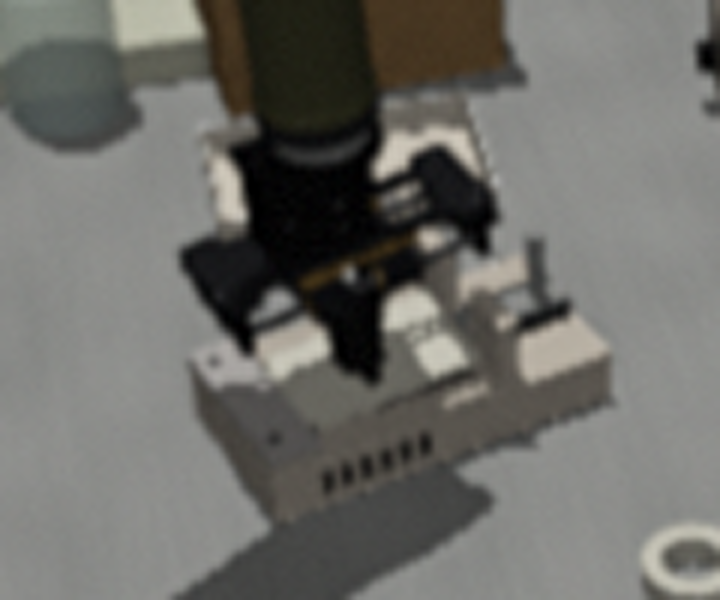

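Request:
step_arm --pt "1 0 0 0 0.2 1.2 0" --pt "2 0 0 0 0.3 2.4 0" --pt "3 0 0 0 0.4 3.8 0" --pt "4 0 0 0 0.5 5.1 0" --pt "4 0 0 0 0.5 5.6 0" --pt "4 0 0 0 0.5 6.2 0" --pt "4 0 0 0 0.5 6.2 0" --pt "4 0 0 0 0.5 6.2 0"

```text
time: 14.05
position: [0.4555, 0.1978, 0.0497]
tool_rot: [1.865, 2.528, 0.001]
ft_force: [0.2, -0.3, -2.1]
grip_width: 0.135
```

```bash
python3 - <<'E'
from h import *
rep([4,0,0,0,.5,6.2],'12')
E
```

```text
14.05 [0.4555 0.1978 0.0497] [1.865e+00 2.528e+00 1.000e-03] F [ 0.2 -0.3 -2.1] T [ 0.02 -0.11  0.01] g 0.135 q [-0.36  0.16 -0.11  2.01  0.02  0.96 -0.18]
togo [0.01 0.   0.  ] [-0.   0.1  0. ]
tip [-70.    0.   -0.8] tail [70.   0.  -0.7] pitch 0.03 yaw 17.15 Fbox [ 0.1 -0.4 -2.1]
```

View pics/wrist_12.png

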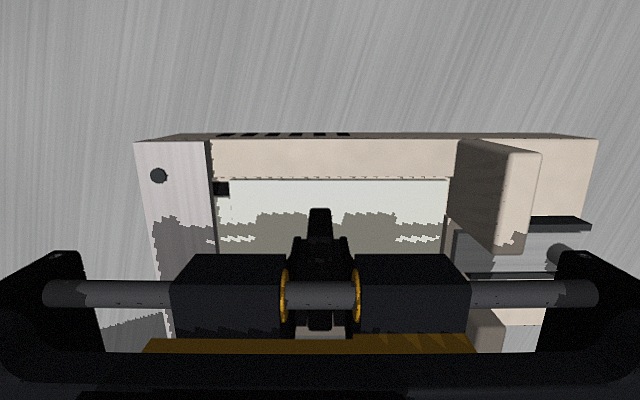

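View pics/sidec_12.png

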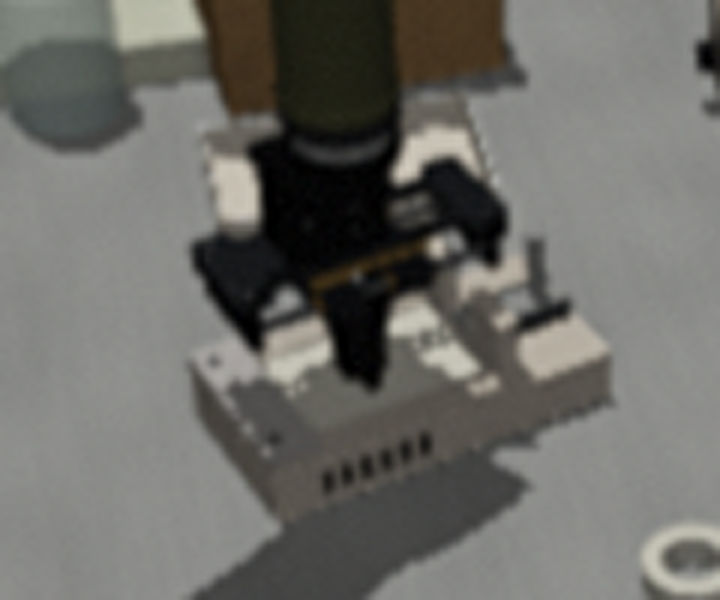

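No contact force so far (still about the cover's weight), so I'll push down gently to find the floor.

Request:
step_arm --pt "0 0 0 0 0 0.5 0" --pt "0 0 0 0 0 1 0" --pt "0 0 0 0 0 1.5 0" --pt "0 0 0 0 0 2 0" --pt "0 0 0 0 0 2 0" --pt "0 0 0 0 0 2 0" --pt "0 0 0 0 0 2 0" --pt "0 0 0 0 0 2 0"

```text
time: 15.15
position: [0.4556, 0.1979, 0.0495]
tool_rot: [1.865, 2.527, 0.0]
ft_force: [-5.7, -2.2, 11.2]
grip_width: 0.133
```

```bash
python3 - <<'E'
from h import *
rep([0,0,0,0,0,2],'13',('wrist',))
E
```

```text
15.15 [0.4556 0.1979 0.0495] [1.865 2.527 0.   ] F [-5.7 -2.2 11.2] T [-0.53  1.14  0.04] g 0.133 q [-0.36  0.16 -0.11  2.01  0.02  0.96 -0.18]
togo [-0.    0.01 -0.  ] [-0.  -0.1  1.8]
tip [-69.9   0.   -1.1] tail [70.1  0.  -1. ] pitch 0.03 yaw 17.14 Fbox [-6.1 -0.5 11.2]
```

Request:
step_arm --pt "0 0 0 0 0 -1.5 0" --pt "0 0 0 0 0 -1.5 20" --pt "0 0 0 0 0 -1.5 30" --pt "0 0 0 0 0 -1.5 30" --pt "0 0 0 0 0 -6 30" --pt "0 0 0 0 0 -25 30" --pt "0 0 0 0 0 -55 30" --pt "0 0 0 0 0 -90 30"

```text
time: 16.2
position: [0.4551, 0.1977, 0.1384]
tool_rot: [-1.865, -2.528, 0.001]
ft_force: [0.9, 1.0, 0.6]
grip_width: 0.348
```

```bash
python3 - <<'E'
from h import *
rep([0,0,0,0,0,-90],'14',('wrist','side','top'))
E
```

```text
16.2 [0.4551 0.1977 0.1384] [-1.865e+00 -2.528e+00  1.000e-03] F [0.9 1.  0.6] T [ 0.   -0.11 -0.01] g 0.348 q [-0.35  0.06 -0.11  1.93  0.01  1.15 -0.17]
togo [-0.05  0.   -0.  ] [0.  0.4 0.7]
tip [-70.4  -0.   88. ] tail [69.6 -0.  87.9] pitch -0.02 yaw 17.15 Fbox [1.1 0.7 0.6]
```

View pics/wrist_14.png

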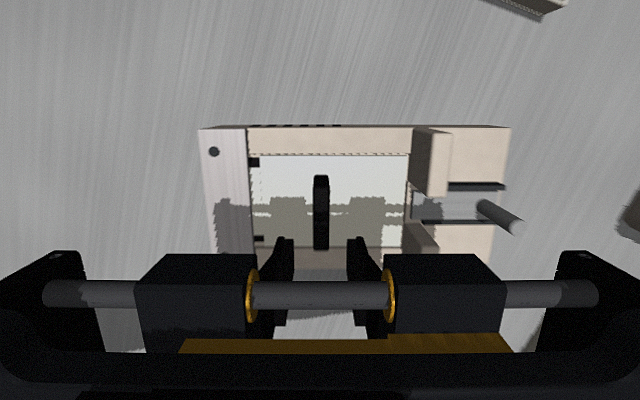

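View pics/sidec_14.png

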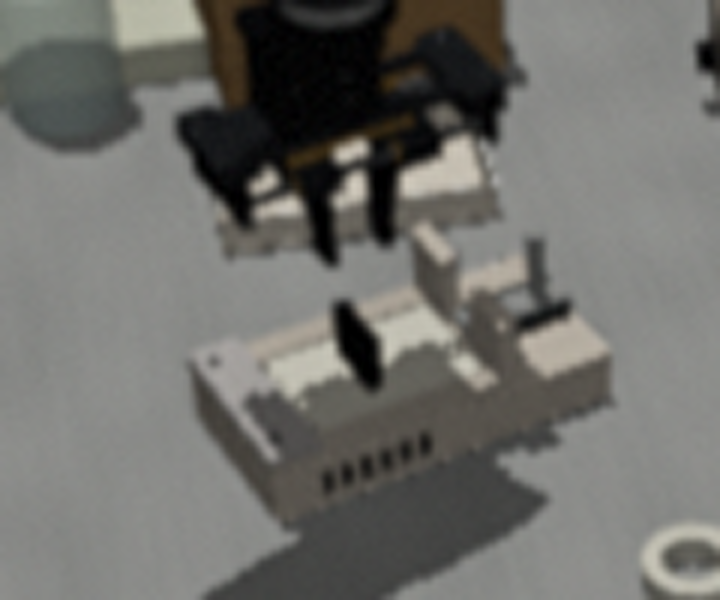

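```bash
python3 - <<'E'
from h import *
from bench import ctrl
show(ctrl.get_state())
a=cv2.imread('pics/wrist_14.png'); cv2.imwrite('pics/w14b.png',cv2.resize(a[115:265,190:540],None,fx=2.25,fy=2.25,interpolation=cv2.INTER_CUBIC))
E
```

```text
16.35 [0.4571 0.1986 0.14  ] [1.864 2.526 0.007] F [-0.8 -0.7 -0.9] T [-0.03 -0.12 -0.12] g 0.344 q [-0.35  0.06 -0.11  1.93  0.01  1.15 -0.17]
```

View pics/w14b.png

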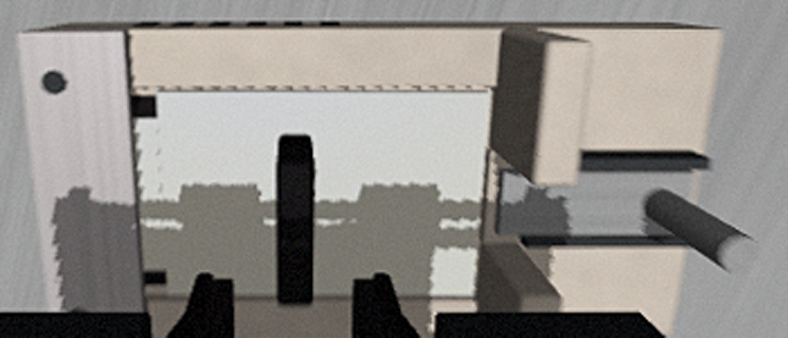

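View pics/topc_14.png

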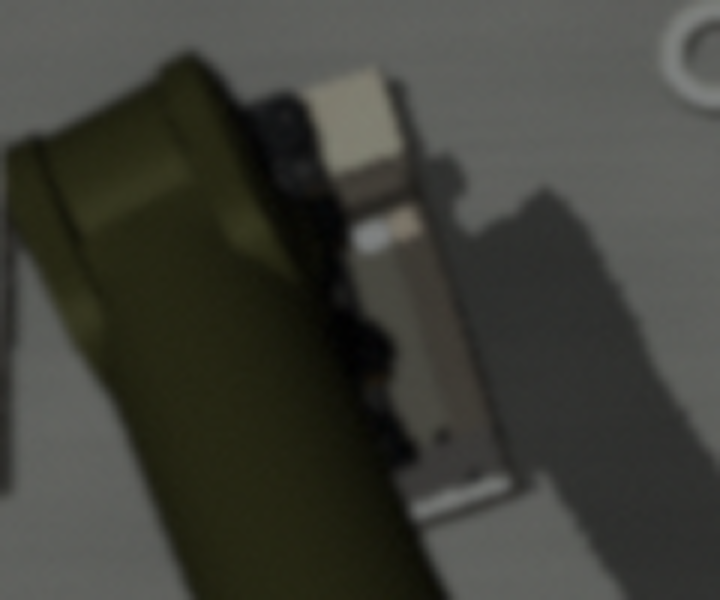

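```bash
python3 - <<'E'
from h import *
import pickle
c=pickle.load(open('wc_14.pkl','rb'))
q=Rt.from_euler('z',-YAW,degrees=True)
P=plane(c,crop((739,253),(190,115),2.25),.104); print(P,(q.apply(P-[*BOX,0])*1000).round(1))
for n,p,z in [('tail+y',(490,89),.045),('lip+y',(127,31),.055),('rib +y,-x top?',(279,137),.045),('chk72',(553,42),.094)]:
    P=plane(c,crop(p,(190,115),2.25),z); print(n,(q.apply(P-[*BOX,0])*1000).round(1))
p=getcmd()['position']
for tr in (0,4):
  X=Rt.from_euler('z',YAW,degrees=True).apply([138-tr,0,0])/1000+[*BOX,0]
  for z in (.14,.19,.072): print(tr,z,delta(getcmd(),[X[0],X[1],z],Rdown(YAW)))
E
```

```text
[0.58489737 0.23855051 0.104     ] [135.7   0.8 104. ]
tail+y [72.1 41.2 45. ]
lip+y [-55.9  62.5  55. ]
rib +y,-x top? [-4.6 23.4 45. ]
chk72 [75.6 62.3 94. ]
0 0.14 (array([ 0.03,  0.01, -0.  ]), array([ -0. , 138. ,  -2.2]))
0 0.19 (array([ 0.03,  0.01, -0.  ]), array([ -0. , 138. , -52.2]))
0 0.072 (array([ 0.03,  0.01, -0.  ]), array([ -0. , 138. ,  65.8]))
4 0.14 (array([ 0.03,  0.01, -0.  ]), array([ -0. , 134. ,  -2.2]))
4 0.19 (array([ 0.03,  0.01, -0.  ]), array([ -0. , 134. , -52.2]))
4 0.072 (array([ 0.03,  0.01, -0.  ]), array([ -0. , 134. ,  65.8]))
```

Request:
step_arm --pt "0 0 0 0 40 -2 40" --pt "0 0 0 0 85 -2 50" --pt "0 0 0 0 122 -2 50" --pt "0 0 0 0 133 -2 50" --pt "0 0 0 0 133 -2 50" --pt "0 0 0 0 133 -2 50" --pt "0 0 0 0 133 -2 50" --pt "0 0 0 0 133 -2 50"

```text
time: 17.35
position: [0.5822, 0.237, 0.1402]
tool_rot: [1.865, 2.527, 0.001]
ft_force: [0.5, -1.3, -0.1]
grip_width: 0.579
```

```bash
python3 - <<'E'
from h import *
rep([0,0,0,0,133,-2],'15',('wrist',))
E
```

```text
17.35 [0.5822 0.237  0.1402] [1.865e+00 2.527e+00 1.000e-03] F [ 0.5 -1.3 -0.1] T [ 0.   -0.08  0.07] g 0.579 q [-0.36  0.33 -0.09  1.61  0.03  1.2  -0.15]
togo [ 0.02 -0.    0.01] [-0.1  0.4  0.4]
tip [62.6  0.1 89.6] tail [2.026e+02 1.000e-01 8.970e+01] pitch 0.05 yaw 17.16 Fbox [ 0.1 -1.4 -0.1]
```

View pics/wrist_15.png

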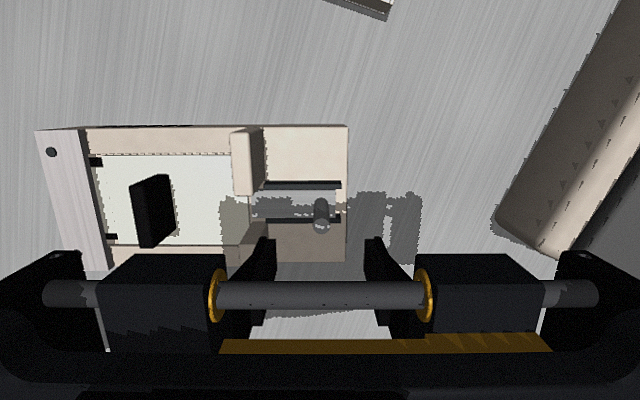

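The stem top, at about (321,222), lies midway between the fingers. Next I lower the gripper and pinch it.

Request:
step_arm --pt "0 0 0 0 0 25 50" --pt "0 0 0 0 0 50 50" --pt "0 0 0 0 0 66 50" --pt "0 0 0 0 0 66 50" --pt "0 0 0 0 0 66 25" --pt "0 0 0 0 0 66 10" --pt "0 0 0 0 0 66 5" --pt "0 0 0 0 0 66 5" --newtons 20

```text
time: 18.4
position: [0.5828, 0.2371, 0.0741]
tool_rot: [1.865, 2.527, 0.001]
ft_force: [-0.1, 0.3, 0.5]
grip_width: 0.204
```

```bash
python3 - <<'E'
from h import *
rep([0,0,0,0,0,66],'16',('wrist',))
E
```

```text
18.4 [0.5828 0.2371 0.0741] [1.865e+00 2.527e+00 1.000e-03] F [-0.1  0.3  0.5] T [-0.03 -0.06 -0.01] g 0.204 q [-0.36  0.39 -0.09  1.67  0.04  1.08 -0.16]
togo [ 0.03 -0.    0.  ] [-0.  -0.2  0.4]
tip [63.2  0.  23.6] tail [203.2   0.   23.7] pitch 0.06 yaw 17.15 Fbox [-0.   0.3  0.5]
```

View pics/wrist_16.png

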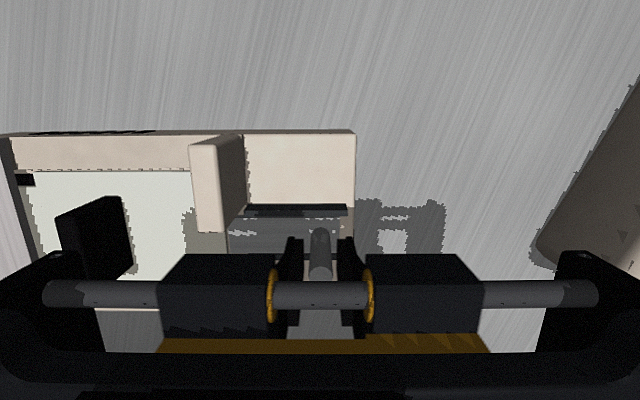

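Request:
step_arm --pt "0 0 0 0 0 0 3" --pt "0 0 0 0 0 0 3" --pt "0 0 0 0 -4 0 3" --pt "0 0 0 0 -8 0 3" --pt "0 0 0 0 -12 0 3" --pt "0 0 0 0 -16 0 3" --pt "0 0 0 0 -20 0 3" --pt "0 0 0 0 -20 0 3" --newtons 25

```text
time: 19.45
position: [0.5629, 0.2309, 0.0739]
tool_rot: [-1.865, -2.528, 0.001]
ft_force: [-0.5, -0.3, 3.0]
grip_width: 0.131
```

```bash
python3 - <<'E'
from h import *
rep([0,0,0,0,-20,0],'17',('wrist',))
E
```

```text
19.45 [0.5629 0.2309 0.0739] [-1.865e+00 -2.528e+00  1.000e-03] F [-0.5 -0.3  3. ] T [-0.02 -0.   -0.05] g 0.131 q [-0.36  0.35 -0.09  1.72  0.04  1.07 -0.16]
togo [-0.05  0.    0.  ] [0.  0.6 0.2]
tip [42.4 -0.  23.4] tail [182.4  -0.   23.4] pitch -0.02 yaw 17.15 Fbox [-0.6 -0.1  3. ]
```

View pics/wrist_17.png

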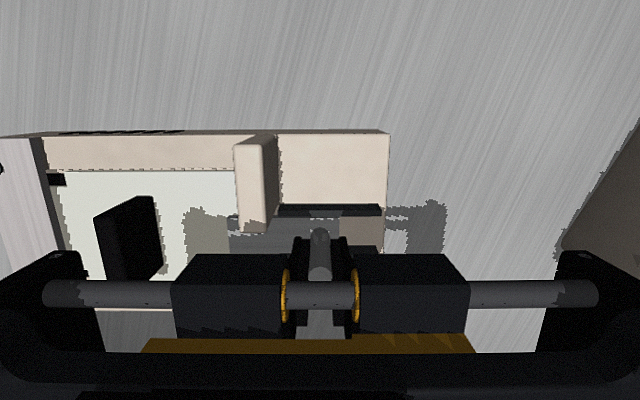

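Request:
step_arm --pt "0 0 0 0 -1 0 3" --pt "0 0 0 0 -2 0 3" --pt "0 0 0 0 -3 0 3" --pt "0 0 0 0 -4 0 3" --pt "0 0 0 0 -5 0 3" --pt "0 0 0 0 -5.5 0 3" --pt "0 0 0 0 -6 0 3" --pt "0 0 0 0 -6 0 3"

```text
time: 20.5
position: [0.559, 0.2297, 0.074]
tool_rot: [1.864, 2.526, 0.004]
ft_force: [6.4, 1.6, 0.8]
grip_width: 0.127
```

```bash
python3 - <<'E'
from h import *
rep([0,0,0,0,-6,0],'18',())
E
```

```text
20.5 [0.559  0.2297 0.074 ] [1.864 2.526 0.004] F [6.4 1.6 0.8] T [ 0.22 -1.29 -0.03] g 0.127 q [-0.36  0.34 -0.09  1.74  0.04  1.06 -0.16]
togo [ 0.16 -0.01 -0.  ] [-0.  -1.3  0.2]
tip [38.3  0.  23.2] tail [178.3   0.   23.7] pitch 0.18 yaw 17.15 Fbox [ 6.6 -0.4  0.8]
```

Request:
step_arm --pt "0 0 0 0 -1 0 3" --pt "0 0 0 0 -2 0 3" --pt "0 0 0 0 -3 0 3" --pt "0 0 0 0 -3 0 3" --pt "0 0 0 0 -3 0 3" --pt "0 0 0 0 -3 0 3" --pt "0 0 0 0 -3 0 3" --pt "0 0 0 0 -3 0 3"

```text
time: 21.5
position: [0.5589, 0.2297, 0.0741]
tool_rot: [1.863, 2.523, 0.012]
ft_force: [12.0, 4.6, -5.9]
grip_width: 0.129
```

```bash
python3 - <<'E'
from h import *
rep([0,0,0,0,-3,0],'19',())
E
```

```text
21.5 [0.5589 0.2297 0.0741] [1.863 2.523 0.012] F [12.   4.6 -5.9] T [ 0.76 -2.85 -0.05] g 0.129 q [-0.36  0.33 -0.09  1.74  0.04  1.06 -0.16]
togo [ 0.51 -0.04 -0.02] [-0.  -4.2  0.3]
tip [38.3  0.  23. ] tail [178.3  -0.   24.3] pitch 0.54 yaw 17.13 Fbox [12.8  0.9 -5.9]
```

Request:
step_arm --pt "0 0 0 0 1.5 0 3" --pt "0 0 0 0 3 0 3" --pt "0 0 0 0 3.5 0 30" --pt "0 0 0 0 3.5 0 40" --pt "0 0 0 0 3.5 0 40" --pt "0 0 0 0 3.5 -20 40" --pt "0 0 0 0 3.5 -60 40" --pt "0 0 0 0 3.5 -110 40"

```text
time: 22.5
position: [0.5575, 0.2293, 0.1854]
tool_rot: [-1.865, -2.528, 0.001]
ft_force: [0.6, 0.6, 0.4]
grip_width: 0.458
```

Request:
step_arm --pt "0 0 0 -40 0 -30 40" --pt "0 0 0 -80 0 -50 40" --pt "0 0 0 -120 0 -50 40" --pt "0 0 0 -120 0 -50 40" --pt "0 0 0 -120 0 -50 40" --pt "0 0 0 -120 0 -50 40" --pt "0 0 0 -120 0 -50 40" --pt "0 0 0 -120 0 -50 40"

```text
time: 23.5
position: [0.5934, 0.1155, 0.2337]
tool_rot: [1.864, 2.529, 0.0]
ft_force: [0.0, 0.2, -0.0]
grip_width: 0.462
```

```bash
python3 - <<'E'
from h import *
applycmd([0,0,0,0,3.5,-110])
rep([0,0,0,-120,0,-50],'20',('wrist','side','top'))
a=cv2.imread('pics/wrist_20.png'); cv2.imwrite('pics/w20b.png',cv2.resize(a[0:200,120:440],None,fx=2.5,fy=2.5,interpolation=cv2.INTER_CUBIC))
E
```

```text
23.5 [0.5934 0.1155 0.2337] [1.864 2.529 0.   ] F [ 0.   0.2 -0. ] T [ 0.04 -0.14  0.03] g 0.462 q [-0.22  0.22 -0.02  1.56  0.    1.37  0.06]
togo [-0.01 -0.01  0.06] [-0.7 -0.  -0.1]
tip [  37.5 -119.4  183.2] tail [ 177.5 -119.2  183.2] pitch 0.02 yaw 17.21 Fbox [ 0.1  0.2 -0. ]
```

View pics/wrist_20.png

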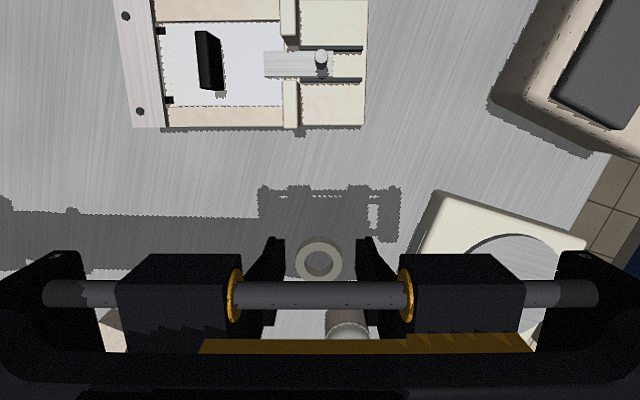

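View pics/w20b.png

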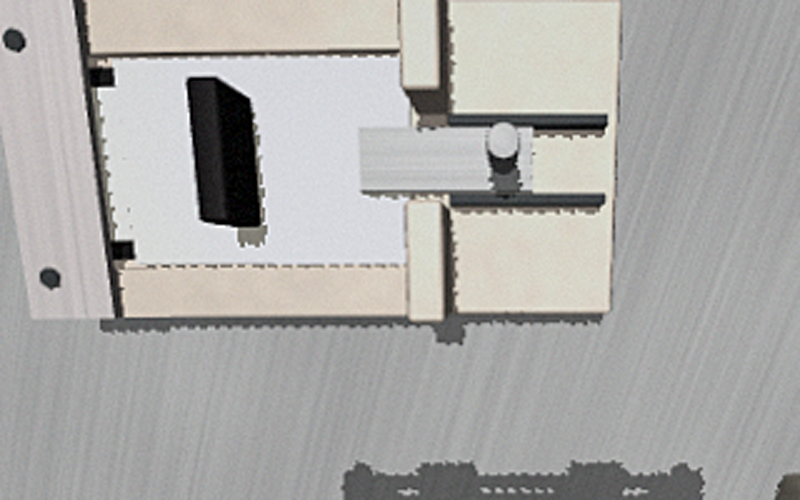

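View pics/sidec_20.png

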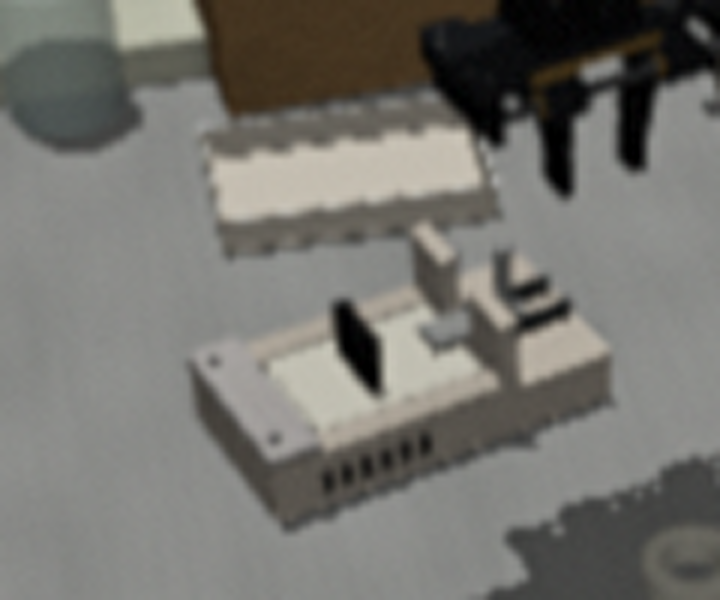

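View pics/side_20.png

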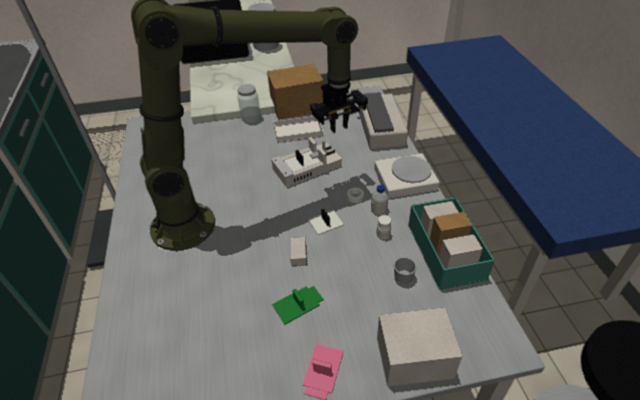

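```bash
python3 - <<'E'
from h import *
import pickle
c=pickle.load(open('wc_20.pkl','rb')); q=Rt.from_euler('z',-YAW,degrees=True)
for n,p,z in [('stem 108?',(502,140),.104),('nose lo 50?',(360,190),.054),('cheek -y inner top72',(407,203),.094),('cheek -y 72,-62',(409,320),.094),('lip -58,-62',(118,318),.055),('rib top -6,-25',(203,220),.087),('cover tail? 70',(408,240),.045)]:
    P=plane(c,crop(p,(120,0),2.5),z); print(n,(q.apply(P-[*BOX,0])*1000).round(1))
E
```

```text
stem 108? [108.9   1.  104. ]
nose lo 50? [ 51.2 -10.9  54. ]
cheek -y inner top72 [ 74.6 -18.7  94. ]
cheek -y 72,-62 [ 74.1 -60.1  94. ]
lip -58,-62 [-54.7 -61.6  55. ]
rib top -6,-25 [ -2.5 -23.9  87. ]
cover tail? 70 [ 69.2 -30.2  45. ]
```

```bash
python3 - <<'E'
from bench import ctrl
s=ctrl.get_state(); print(s['time'],s['ft_force'].round(1)); print(ctrl.close_job())
E
```

```text
23.65 [0.2 0.7 0.7]
the job is handed in; nothing more can be done
None
```

I put the cover in tilted about 27°, got its tongue under the lip, turned it down flat and pressed it to the pocket floor. I then pinched the latch stem, slid the bolt to its stop, let go and backed clear. The job was handed in at 23.65 s, with nothing touching the robot.

- **Cover:** in the last pictures it lies flat with the tongue under the lip. Pressing down met about 11 N with the plate level. My height estimate then read 1 mm below the floor, which I put down to grasp-height error.
- **Bolt:** about 13 N of push gave no further travel, so it is at its stop. Afterwards the stem measured at box x ≈ 109 mm and the nose at ≈ 51 mm, against 108 and 50 for fully home. That picture reads about 2 to 3 mm too far in x on known box edges, which is within the camera's calibration error.
- **Other things:** the blank and the other loose items look to be where they started in the last side picture; I did not measure them.
- **One move fell short:** the first tilted pose, held high, ran joint 2 to its lower limit and stopped about 30 mm away. I lowered the arm and re-based the moves on the measured pose. From then on it followed to within a millimetre when not in contact.

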